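# Fit a worm-drive band clamp to a barbed outlet

### The arm

A 7-joint arm with a two-finger parallel gripper is mounted at the origin on a cart in front of the work surface, level with it; the furniture and walls round the work are solid. World frame = base frame: x ahead of the robot, y to its left, z up, the work surface at z = 0. Lengths are in m, angles in rad, forces in N, time in s.
With the tool pointing down it reaches from about 0.4 to 0.85 m from the base axis. Payload 4.4 kg.
Tool frame: the origin (TCP) lies midway between the tips of the shut fingers; the grasp point (between the pads) lies 19 mm behind it (env.grasp_offset is the distance from the TCP to the grasp point, in m); y points along the fingers, z is the direction in which the jaws open and shut, and the axes are right-handed (so a half turn about y gives the same grasp; the last joint's range is limited). The gripper opens to 94 mm and grips with 3 to 60 N. Pads are 16 mm wide; open, the fingers measure 119 mm over their backs; the gripper's body (75 mm by 177 mm) begins 78 mm behind the grasp point.
Start: joints at [-1.302, 0.628, 0.038, 1.517, -0.027, 0.996, -0.02], TCP at [0.214, 0.614, 0.205] pointing down, gripper open.
Joint ranges: [-3.06, 3.06], [-0.37, 2.12], [-1.25, 1.32], [0.18, 2.47], [-1.1, 4.24], [0.23, 1.98], [-2.94, 2.94]. Speed limits (rad/s): [2.57, 2.57, 3.14, 3.14, 3.14, 3.14, 3.14].

### API

Orientations are given as a unit quaternion [w, x, y, z].
In Python, from bench import env gives the robot as it stands.
- The arm moves only by the tool move_arm, never from a script. Its argument "deltas" is a list of rows, each an object of numbers: "fingers": the closure, from -1 (fully open) to 1 (shut), so that 0 is half open; "dx", "dy", "dz": the shift along the tool's x, y, z in units of 300 mm (1.0 is 300 mm); "wx", "wy", "wz": the turn, a rotation vector about the tool's x, y, z in units of pi rad (1.0 is pi rad). A call has 1 to 10 rows; each row is the pose to reach, as a shift and turn from the pose measured when the call began, along the tool's axes at that moment, turning the shorter way round; what a row does not reach only later rows make up. A row lasts 1/8 s, in which the tool goes at most 62.5 mm and 10.7 degrees, less where a joint would pass 70% of its speed; a pose out of reach is approached as far as the arm can. A call with a number of a shift or a turn outside -1 to 1 is refused whole. A call with a gripper value outside its range is refused whole. The fingers move at their own pace and stop on an object; "squeeze" is the grip in N (left out, the last holds). Time passes only in rows, so rows that repeat a pose let the fingers close. It gives the time, the measured TCP pose, the force and the opening at its end, in the units of the state.
- env.read_state(): the state, without advancing time (a new reading comes with each control period).
- env.camera(name): name is "scene" or "top" or "wrist"; returns the picture (400x640x3 uint8, red, green, blue); there is no depth.
- env.get_calibration(name): a dict with "fx", "fy", "cx", "cy" (pixels), "pose" (4x4, takes a point from camera to world coordinates); the wrist camera has in their place "tool_from_camera" (4x4, takes a point from camera to tool coordinates, whose origin is the TCP and whose axes are the tool frame's). Camera axes: x right, y up, looking along -z (the intrinsics and any distortion apply to the point x, -y, -z); pixel columns grow to the right and rows downward; lengths in m; the calibration is good to about 2 mm. A picture is of the moment at which its call begins: read the wrist's pose just before it. get_calibration takes no time and is no camera call.
- env.finish_job(): hands the job in, once; it reports no verdict.
The state is a dict: "time_s": time; "qpos": joint angles; "qvel": joint speeds; "tau": joint torques, N m; "position": TCP position; "tool_rot": TCP orientation; "wrist_force": force on the tool from outside, world axes, zero at the start; "ft_torque": the same for the moment, N m; "finger_gap": opening from 0.0 (shut) to 1.0 (fully open).
Only numpy, scipy, OpenCV 4.12 (cv2) and the standard library are available. Lean on these libraries where they do the work, as an engineer would, in place of code of your own. Each camera call takes 0.05 s, during which the arm holds its last target.

### The job

Slide the worm-drive band clamp over the barbed brass outlet of the blue water filter until the band stands against the outlet's stop collar, with the screw key pointing up and the screw housing over the steel ledge on the right of the outlet. Then turn its green screw key clockwise (seen from above) until the band is just snug: it must grip the outlet firmly on its own, but do not overtighten it or push hard, let go, and leave the other things where they are.

Things in the scene. Friction and masses are not known exactly. Their poses are not given: they have to be found in the camera images.
- filter: Cooling-water filter fixed to the bench: steel base plate 100 x 90 x 8 mm, upright blue bowl of diameter 50 mm with a grey ribbed cap of diameter 56 mm, 132 mm high. Origin under the bowl's axis at bench height; the brass barbed outlet points along its -x, axis 90 mm above the bench.
- outlet_seat (a point): Where the centre of the band belongs when fitted: on the outlet's axis, 57 mm in front of the bowl's axis, 90 mm above the bench. x lies along the outlet and points INTO the filter (slide the clamp along +x), y to the left, z up. The face of the stop collar (diameter 38 mm) is 7 mm behind this point (+x), so the 14 mm wide band touches it here. The plain seat has diameter 23 mm.
- outlet_tip (a point): Free end of the brass outlet, on its axis, 25 mm in front of the seat point; axes as the seat's. The barb is 18 mm in diameter here, widens to 25.6 mm and ends in a step to the plain seat 14 mm behind this point.
- ledge (a point): Centre of the top of the steel ledge (36 mm along the outlet, 22 mm across), 26 mm below the outlet's axis and 31 mm to its right. The clamp's screw housing rests on it when let go (2 mm drop) so that the clamp cannot swing round the outlet. Axes as the filter's.
- clamp: Loose steel worm-drive band clamp, about 0.2 kg, standing on its screw housing. Origin at the height of the housing's underside, straight below the band's centre. x is the band's axis, z up. The band (14 mm wide along x) is centred 24 mm above the origin; the housing, 20 x 18 x 34 mm, is at y = -31 mm and joined to the band, so hold it by its two faces across x (20 mm apart).
- band_center (a point): Centre of the clamp's band, on its axis; axes as the clamp's. The band is three overlapping arcs, 1.8 mm thick, that close together as the screw is turned, 2.5 mm of radius per radian; open inner diameter 29 to 32 mm at the start.
- housing_center (a point): Centre of the clamp's screw housing (block 20 x 18 x 34 mm); axes as the clamp's.
- screw_key (a point): Centre of the green key on the screw, an upright flat bar 15 x 9 x 20 mm (its own x, y, z: grip it across y, 9 mm). It stands on the housing, centre 48 mm above the clamp's underside, and turns about the vertical screw axis; clockwise from above tightens. At the start it may be turned clockwise by 0 to 0.6 rad from the clamp's axes.
- screw_foot (a point): Foot of the screw on the housing's top; axes as the clamp's. Drag of the screw 0.18 N m while it turns (a stopped wrist may read less). The band bites all round 1.2 to 1.9 rad from the start; then the torque climbs about 0.3 N m per rad: 0.04 to 0.08 N m above the drag, or 0.1 to 0.3 rad past the bite, is snug; 0.12 N m above is overtight. It stays where it is left; its drag pushes the band to the collar.
- band_top: Upper arc of the band (rides with the clamp, moves down toward the axis as the screw is turned). Origin at the band's centre when fully open.
- band_left: Arc of the band on the housing's side, below.
- band_right: Arc of the band on the side away from the housing, below. If the key is held off-centre while tightening, the band bites on one side first and evens out when the key is let go.
- petri_dish: Bystander: petri dish, 64 x 64 x 14 mm; origin under its centre.
- white_bottle: Bystander: white-capped bottle, 54 x 54 x 115 mm; origin under its centre.
- blue_bottle: Bystander: small blue-capped bottle, 40 x 40 x 75 mm; origin under its centre.
- green_tape: Bystander: roll of green tape lying flat, 84 x 84 x 24 mm; origin under its centre.
- red_marker: Bystander: red and white marker, 135 x 13 x 15 mm; origin under its centre.
Not all that is in view belongs to the job. Leave any red look-alike of the clamp alone.

How it is judged:
By the outcome, as a careful person would: the job done as asked, in the order asked, and still so for the second after the job is handed in, with the robot touching nothing.
It also fails if it takes over 72 s, if anything falls off the work surface, if the arm or the gripper's body presses on something with over 40 N, if the wrist force passes 120 N, or if a joint passes its speed limit or range.

## Working session

There is one attempt and no reset: what is moved stays moved. The work goes in short steps, Python scripts to look and compute and a tool call to move; the robot and the scene stay as the last step left them, time stands still between calls to the robot, and variables do not carry over. Pictures are saved under pics/ and viewed, and the job is handed in when it is done.

Besides the shell and the picture viewer there is one more tool, called after "Emit:" as name(argument=value, ...) on one line, values as JSON. move_arm: Moves the arm, as the interface text tells. Shifts and turns lie within -1 to 1; 1 stands for 300 mm of shift or pi rad of turn. Its arguments: {"type":"object","properties":{"deltas":{"type":"array"},"squeeze":{"type":"number"}},"required":["deltas"]}

```bash
mkdir -p pics; ls; python3 - <<'E'
from bench import env
import cv2,json
s=env.read_state();print(s, env.grasp_offset)
for n in("scene","top","wrist"):
    im=env.camera(n);cv2.imwrite(f"pics/{n}0.png",cv2.cvtColor(im,cv2.COLOR_RGB2BGR))
    print(n,env.get_calibration(n))
E
```

```text
pics
{'time_s': 0.0, 'qpos': array([-1.30177053,  0.629312  ,  0.03845552,  1.51836538, -0.02698145,
        0.99629895, -0.02001358]), 'qvel': array([-3.48257837e-04, -1.16036257e-03,  1.06533092e-05, -8.96440129e-04,
       -6.02033137e-04, -1.20756704e-03, -3.31301308e-04]), 'tau': array([ 9.34489763e-04, -5.49738050e+01,  1.14364721e+00, -1.86631894e+01,
       -5.22943970e-02,  2.35584128e-02,  1.82321019e-04]), 'position': array([0.21335957, 0.61327743, 0.20457734]), 'tool_rot': array([-0.69656688,  0.69787248, -0.11792527,  0.11773787]), 'wrist_force': array([-0.4089889 , -0.3304737 ,  0.01201692]), 'ft_torque': array([ 0.01819296,  0.0045083 , -0.01075209]), 'finger_gap': 0.9990792493351033} 0.0188
scene {'fx': 468.35626126988024, 'fy': 468.35626126988024, 'cx': 316.30616834039273, 'cy': 200.5376799031269, 'pose': array([[ 0.8468417 ,  0.41342425, -0.33457364,  0.12136918],
       [-0.53146753,  0.63411865, -0.56163671, -0.78520653],
       [-0.02003485,  0.65343242,  0.75671969,  0.98999078],
       [ 0.        ,  0.        ,  0.        ,  1.        ]])}
top {'fx': 502.64936917772695, 'fy': 502.64936917772695, 'cx': 323.2332621806089, 'cy': 199.3784216503086, 'pose': array([[ 0.02907619,  0.98498413, -0.17017882,  0.25048792],
       [-0.99956105,  0.02768344, -0.01055173, -0.09758873],
       [-0.00568216,  0.17041093,  0.9853567 ,  1.66501901],
       [ 0.        ,  0.        ,  0.        ,  1.        ]])}
wrist {'fx': 279.76096040398505, 'fy': 279.76096040398505, 'cx': 320.0742042579339, 'cy': 199.8277674846414, 'tool_from_camera': array([[-2.65814235e-04, -9.71105287e-01, -2.38651318e-01,
        -6.76107664e-02],
       [-2.65958047e-04,  2.38651387e-01, -9.71105270e-01,
        -1.79681641e-01],
       [ 9.99999929e-01, -1.94662366e-04, -3.21710201e-04,
        -9.07827048e-04],
       [ 0.00000000e+00,  0.00000000e+00,  0.00000000e+00,
         1.00000000e+00]])}
```

View pics/scene0.png

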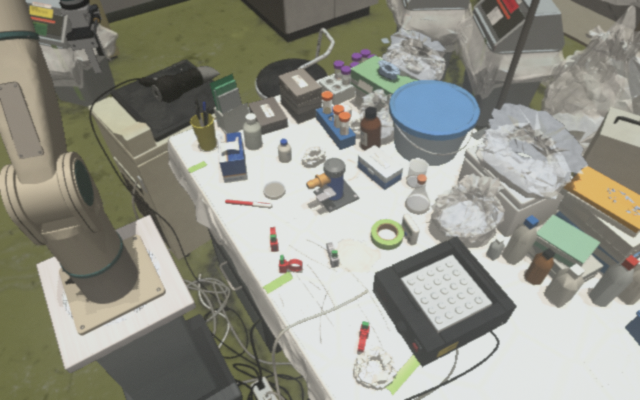

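View pics/top0.png

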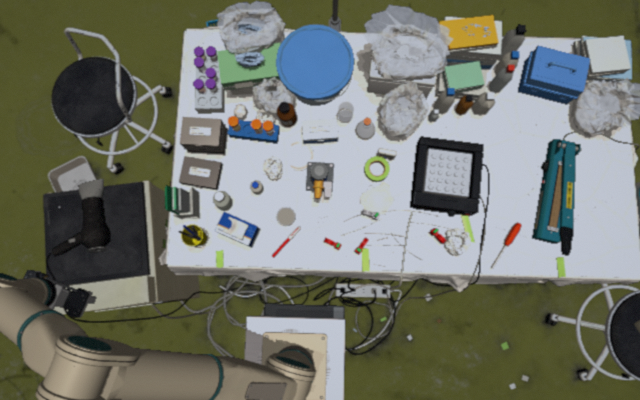

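View pics/wrist0.png

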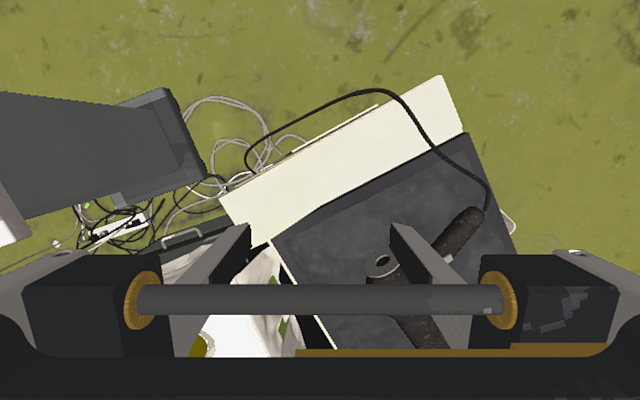

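The top view shows the filter at about (318,180), with its outlet pointing down to (318,195). The silver clamp with a green key is at about (370,214), and the red look-alikes are at (333,242), (361,245) and (440,237). I'll zoom in on these.

```bash
python3 - <<'E'
import cv2,numpy as np
a=cv2.imread("pics/top0.png")[150:250,280:400];b=cv2.imread("pics/scene0.png")[145:275,260:400]
cv2.imwrite("pics/ztop0.png",cv2.resize(a,None,fx=6,fy=6,interpolation=2))
cv2.imwrite("pics/zsc0.png",cv2.resize(b,None,fx=4.5,fy=4.5,interpolation=2))
E
```

```text
(no output)
```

View pics/ztop0.png

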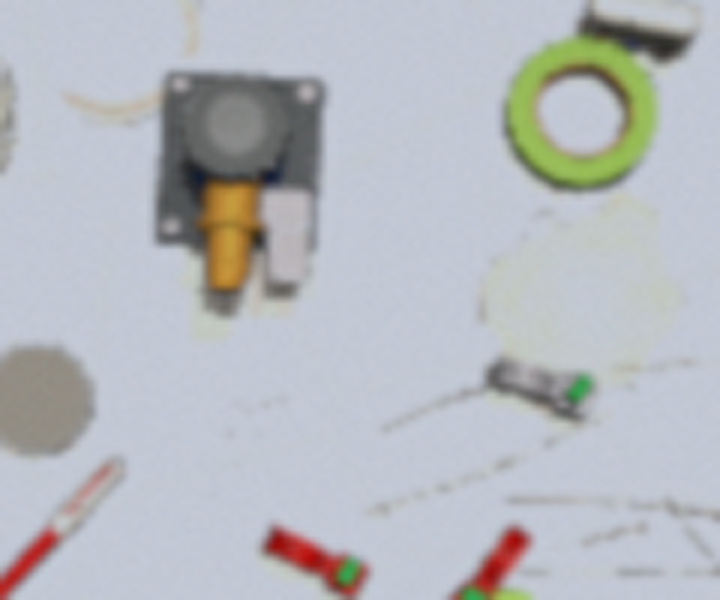

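View pics/zsc0.png

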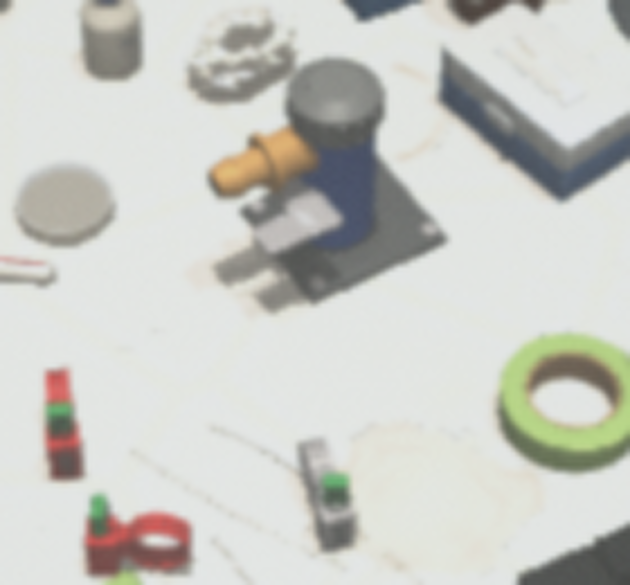

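```bash
cat > h.py <<'E'
import numpy as np, cv2
from scipy.spatial.transform import Rotation as R
from bench import env
def Rq(q): return R.from_quat([q[1],q[2],q[3],q[0]]).as_matrix()
def cam(name,s=None):
    c=env.get_calibration(name)
    if name=='wrist':
        s=s or env.read_state();T=np.eye(4);T[:3,:3]=Rq(s['tool_rot']);T[:3,3]=s['position'];P=T@c['tool_from_camera']
    else:P=c['pose']
    return c,P
def ray(C,uv):
    c,P=C;d=np.array([(uv[0]-c['cx'])/c['fx'],-(uv[1]-c['cy'])/c['fy'],-1.]);d=P[:3,:3]@d
    return P[:3,3],d/np.linalg.norm(d)
def plane(C,uv,z):
    o,d=ray(C,uv);return o+d*(z-o[2])/d[2]
def tri(*rs):
    A=0;b=0
    for o,d in rs:
        M=np.eye(3)-np.outer(d,d);A=A+M;b=b+M@o
    p=np.linalg.solve(A,b);return p,[np.linalg.norm(np.cross(p-o,d)) for o,d in rs]
def proj(C,p):
    c,P=C;q=np.linalg.inv(P)@np.append(p,1);return np.array([c['cx']+c['fx']*q[0]/-q[2],c['cy']-c['fy']*q[1]/-q[2]])
def snap(name,fn):
    s=env.read_state();im=cv2.cvtColor(env.camera(name),cv2.COLOR_RGB2BGR);cv2.imwrite('pics/'+fn,im);return im,cam(name,s)
def green(im,box=None):
    h=cv2.cvtColor(im,cv2.COLOR_BGR2HSV);m=cv2.inRange(h,(55,110,50),(80,255,255))
    n,l,st,ce=cv2.connectedComponentsWithStats(m);return [(st[i,4],ce[i].round(1),st[i,:4]) for i in range(1,n) if st[i,4]>5]
E
python3 - <<'E'
from h import *
for n in('top','scene'):
    im=cv2.imread(f'pics/{n}0.png')
    print(n,green(im))
t,s=cam('top'),cam('scene')
# key
zt=lambda u,v:(280+u/6,150+v/6); zs=lambda u,v:(260+u/4.5,145+v/4.5)
print('key',tri(ray(t,zt(580,387)),ray(s,zs(336,490))))
print('key plane',plane(t,zt(580,387),.05))
print('cap',plane(t,zt(238,122),.132),plane(s,zs(335,92),.132))
print('tip',tri(ray(t,zt(223,290)),ray(s,zs(218,182))), plane(t,zt(223,288),.09))
print('collar',plane(t,zt(232,217),.09))
print('clampends',plane(t,zt(495,372),.03),plane(t,zt(585,398),.03))
E
```

```text
top [(np.int32(104), array([167. , 197.2]), array([165, 186,   6,  24], dtype=int32)), (np.int32(41), array([175.5, 198.2]), array([175, 188,   2,  21], dtype=int32)), (np.int32(6), array([376. , 214.5]), array([375, 213,   3,   4], dtype=int32))]
scene []
key (array([ 0.48454121, -0.25496516,  0.04844588]), [np.float64(0.0002479357052656865), np.float64(0.00024793570526560695)])
key plane [ 0.48455168 -0.25490145  0.05      ]
cap [ 0.60705974 -0.06734563  0.132     ] [ 0.6037421  -0.07248819  0.132     ]
tip (array([ 0.52725932, -0.06205891,  0.09079373]), [np.float64(0.002153391212268121), np.float64(0.0021533912122682092)]) [ 0.52641274 -0.06129818  0.09      ]
collar [ 0.56491207 -0.06489376  0.09      ]
clampends [ 0.49442831 -0.21026163  0.03      ] [ 0.481456   -0.25964681  0.03      ]
```

```bash
python3 - <<'E'
from h import *
s=env.read_state();M=Rq(s['tool_rot']);print(M.round(3))
# desired: tool z = +-clamp x(yaw -13.8deg), y down
for yaw in(-13.8,166.2):
    z=np.array([np.cos(np.radians(yaw)),np.sin(np.radians(yaw)),0]);y=np.array([0,0,-1.]);x=np.cross(y,z)
    D=np.c_[x,y,z];rv=R.from_matrix(M.T@D).as_rotvec();print(yaw,rv/np.pi,'x axis',x)
E
```

```text
[[ 0.944 -0.     0.329]
 [-0.329 -0.001  0.944]
 [ 0.    -1.    -0.001]]
-13.8 [3.44186001e-04 4.70107578e-01 3.22657010e-04] x axis [-0.23853346 -0.97113428 -0.        ]
166.2 [ 3.31044928e-04 -5.29892256e-01 -3.53133595e-04] x axis [0.23853346 0.97113428 0.        ]
```

```bash
cat >> h.py <<'E'
def rows(wps,s=None,fingers=None):
    "wps: list of (x,y,z,yaw_deg of tool z); tool y down"
    s=s or env.read_state();M=Rq(s['tool_rot']);p=np.array(s['position'])
    for w in wps:
        a=np.radians(w[3]);z=np.array([np.cos(a),np.sin(a),0]);y=np.array([0,0,-1.]);D=np.c_[np.cross(y,z),y,z]
        rv=R.from_matrix(M.T@D).as_rotvec()/np.pi;d=M.T@(np.array(w[:3])-p)/.3
        print('{'+', '.join(f'"{k}":{v:.4f}' for k,v in zip(('dx','dy','dz','wx','wy','wz'),[*d,*rv]))+'}')
def st():
    s=env.read_state();M=Rq(s['tool_rot'])
    print('t',round(s['time_s'],2),'pos',np.array(s['position']).round(4),'yaw',np.degrees(np.arctan2(M[1,2],M[0,2])).round(2),'ydn',M[:,1].round(4),'F',np.array(s['wrist_force']).round(2),'T',np.array(s['ft_torque']).round(3),'gap',round(s['finger_gap']*94,2),'q7',round(s['qpos'][6],2));return s
E
python3 - <<'E'
from h import *
def arc(azs,r,z): rows([(r*np.cos(np.radians(a)),r*np.sin(np.radians(a)),z,a) for a in azs])
arc([66,61,56,51,46],.63,.26)
E
```

```text
{"dx":0.1765, "dy":-0.1839, "dz":-0.0728, "wx":0.0004, "wy":0.0268, "wz":0.0000}
{"dx":0.3582, "dy":-0.1839, "dz":-0.0962, "wx":0.0004, "wy":0.0546, "wz":0.0000}
{"dx":0.5372, "dy":-0.1838, "dz":-0.1352, "wx":0.0004, "wy":0.0823, "wz":0.0001}
{"dx":0.7121, "dy":-0.1837, "dz":-0.1898, "wx":0.0004, "wy":0.1101, "wz":0.0001}
{"dx":0.8815, "dy":-0.1836, "dz":-0.2594, "wx":0.0004, "wy":0.1379, "wz":0.0001}
```

Emit:
move_arm(deltas=[{"dx": 0.18, "dy": -0.18, "dz": -0.02, "wy": 0.03}, {"dx": 0.36, "dy": -0.18, "dz": -0.06, "wy": 0.06}, {"dx": 0.54, "dy": -0.18, "dz": -0.11, "wy": 0.085}, {"dx": 0.72, "dy": -0.18, "dz": -0.18, "wy": 0.112}, {"dx": 0.9, "dy": -0.18, "dz": -0.26, "wy": 0.14}])

```text
schema error: expected keys fingers, dx, dy, dz, wx, wy, wz
```

Emit:
move_arm(deltas=[{"dx": 0.18, "dz": -0.02, "wy": 0.03}, {"dx": 0.36, "dz": -0.06, "wy": 0.06}, {"dx": 0.54, "dz": -0.11, "wy": 0.085}, {"dx": 0.72, "dz": -0.18, "wy": 0.112}, {"dx": 0.9, "dz": -0.26, "wy": 0.14}])

```text
schema error: expected keys fingers, dx, dy, dz, wx, wy, wz
```

```bash
python3 - <<'E'
from h import *
st()
rows([(.59,.1,.25,5),(.585,.06,.24,0),(.58,.0,.22,-4.5),(.575,-.055,.20,-4.5)])
E
```

```text
t 0.15 pos [0.2134 0.6135 0.2048] yaw 70.82 ydn [-4.0e-04 -1.3e-03 -1.0e+00] F [-0.39  0.27  0.51] T [-0.016 -0.002  0.023] gap 93.81 q7 -0.02
{"dx":1.7480, "dy":-0.1490, "dz":-1.2044, "wx":0.0004, "wy":0.3657, "wz":0.0003}
{"dx":1.7761, "dy":-0.1155, "dz":-1.3357, "wx":0.0004, "wy":0.3934, "wz":0.0003}
{"dx":1.8261, "dy":-0.0486, "dz":-1.5300, "wx":0.0004, "wy":0.4184, "wz":0.0003}
{"dx":1.8706, "dy":0.0183, "dz":-1.7086, "wx":0.0004, "wy":0.4184, "wz":0.0003}
```

Emit:
move_arm(deltas=[{"fingers": -1, "dx": 0.18, "dy": -0.18, "dz": -0.02, "wx": 0, "wy": 0.03, "wz": 0}, {"fingers": -1, "dx": 0.36, "dy": -0.18, "dz": -0.06, "wx": 0, "wy": 0.06, "wz": 0}, {"fingers": -1, "dx": 0.54, "dy": -0.18, "dz": -0.11, "wx": 0, "wy": 0.085, "wz": 0}, {"fingers": -1, "dx": 0.72, "dy": -0.18, "dz": -0.18, "wx": 0, "wy": 0.112, "wz": 0}, {"fingers": -1, "dx": 0.9, "dy": -0.18, "dz": -0.26, "wx": 0, "wy": 0.14, "wz": 0}])

```text
time_s: 0.78
position: [0.444, 0.4499, 0.2586]
tool_rot: [-0.654, 0.655, -0.268, 0.268]
wrist_force: [0.3, -0.0, 0.2]
finger_gap: 0.998
```

Emit:
move_arm(deltas=[{"fingers": -1, "dx": 0.18, "dy": 0, "dz": -0.02, "wx": 0, "wy": 0.03, "wz": 0}, {"fingers": -1, "dx": 0.36, "dy": 0, "dz": -0.06, "wx": 0, "wy": 0.06, "wz": 0}, {"fingers": -1, "dx": 0.54, "dy": 0, "dz": -0.11, "wx": 0, "wy": 0.085, "wz": 0}, {"fingers": -1, "dx": 0.72, "dy": 0, "dz": -0.18, "wx": 0, "wy": 0.112, "wz": 0}, {"fingers": -1, "dx": 0.9, "dy": 0, "dz": -0.26, "wx": 0, "wy": 0.14, "wz": 0}])

```text
time_s: 1.4
position: [0.5822, 0.2033, 0.2586]
tool_rot: [-0.579, 0.58, -0.405, 0.405]
wrist_force: [0.4, 0.8, -0.2]
finger_gap: 0.997
```

```bash
python3 - <<'E'
from h import *
st()
rows([(.59,.1,.25,5),(.585,.06,.24,0),(.58,.0,.22,-4.5),(.575,-.055,.20,-4.5)])
E
```

```text
t 1.4 pos [0.5822 0.2033 0.2586] yaw 20.13 ydn [-9.0e-04 -1.5e-03 -1.0e+00] F [ 0.44  0.8  -0.24] T [-0.083  0.035 -0.01 ] gap 93.68 q7 0.13
{"dx":0.3323, "dy":0.0291, "dz":-0.0942, "wx":0.0004, "wy":0.0841, "wz":0.0004}
{"dx":0.4517, "dy":0.0626, "dz":-0.1556, "wx":0.0004, "wy":0.1118, "wz":0.0004}
{"dx":0.6337, "dy":0.1296, "dz":-0.2400, "wx":0.0004, "wy":0.1368, "wz":0.0004}
{"dx":0.8000, "dy":0.1965, "dz":-0.3187, "wx":0.0004, "wy":0.1368, "wz":0.0004}
```

Emit:
move_arm(deltas=[{"fingers": -1, "dx": 0.2, "dy": 0.03, "dz": -0.06, "wx": 0, "wy": 0.05, "wz": 0}, {"fingers": -1, "dx": 0.4, "dy": 0.06, "dz": -0.13, "wx": 0, "wy": 0.1, "wz": 0}, {"fingers": -1, "dx": 0.6, "dy": 0.1, "dz": -0.2, "wx": 0, "wy": 0.137, "wz": 0}, {"fingers": -1, "dx": 0.8, "dy": 0.18, "dz": -0.33, "wx": 0, "wy": 0.137, "wz": 0}, {"fingers": -1, "dx": 0.87, "dy": 0.2, "dz": -0.37, "wx": 0, "wy": 0.137, "wz": 0}, {"fingers": -1, "dx": 0.87, "dy": 0.2, "dz": -0.37, "wx": 0, "wy": 0.137, "wz": 0}])

```text
time_s: 2.15
position: [0.5658, -0.0847, 0.1983]
tool_rot: [-0.476, 0.48, -0.521, 0.521]
wrist_force: [0.4, 0.4, -0.1]
finger_gap: 0.997
```

```bash
python3 - <<'E'
from h import *
st();im,C=snap('wrist','w1.png')
E
```

```text
t 2.15 pos [ 0.5658 -0.0847  0.1983] yaw -4.95 ydn [-0.0034 -0.0034 -1.    ] F [ 0.39  0.36 -0.09] T [-0.004  0.086  0.016] gap 93.67 q7 0.27
```

View pics/w1.png

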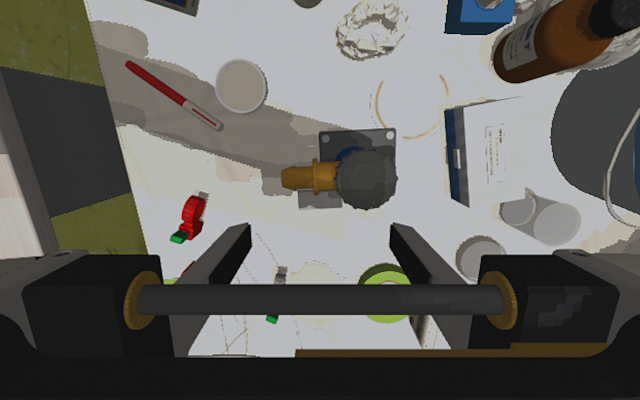

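The wrist view shows the brass outlet from its tip at (282,178) to the collar at (316,176). The filter cap is at (365,178), and the ledge lies below the outlet at (318,200).

```bash
python3 - <<'E'
from h import *
im=cv2.imread('pics/w1.png')
cv2.imwrite('pics/zw1.png',cv2.resize(im[120:220,265:405],None,fx=5,fy=5,interpolation=cv2.INTER_NEAREST))
h=cv2.cvtColor(im,cv2.COLOR_BGR2HSV);m=cv2.inRange(h,(10,90,60),(28,255,255))
for u in range(276,345,2):
    v=np.where(m[140:215,u])[0]
    if len(v):print(u,v.min()+140,v.max()+140,len(v))
E
```

```text
282 170 185 16
284 169 186 18
286 169 187 19
288 168 188 21
290 167 188 22
292 166 189 24
294 166 189 24
296 167 188 22
298 167 188 22
300 167 188 22
302 167 188 22
304 167 187 21
306 167 187 21
308 166 187 22
310 166 187 22
312 160 187 28
314 159 194 36
316 159 194 36
318 163 193 31
320 162 190 29
322 162 190 29
324 162 190 29
326 162 190 29
328 162 190 29
330 162 190 29
332 162 189 28
334 161 189 25
336 162 187 7
338 161 164 4
```

View pics/zw1.png

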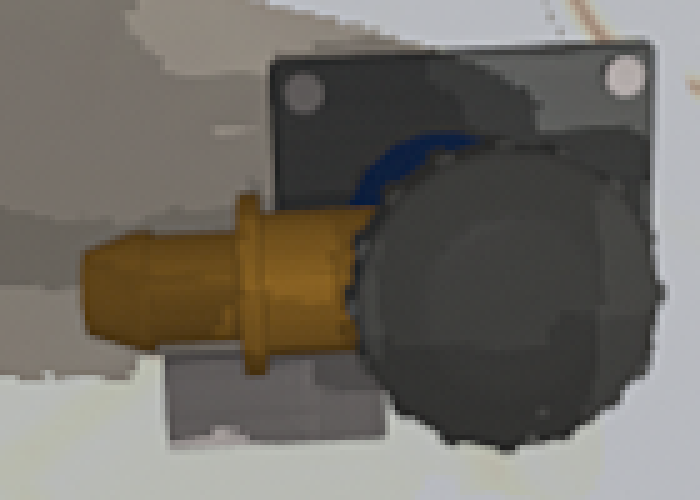

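```bash
cat > out.py <<'E'
from h import *
def outlet(fn,C,box=(140,215,276,345)):
    im=cv2.imread('pics/'+fn);h=cv2.cvtColor(im,cv2.COLOR_BGR2HSV);m=cv2.inRange(h,(10,90,60),(28,255,255))
    us,vs,w=[],[],[]
    for u in range(box[2],box[3]):
        v=np.where(m[box[0]:box[1],u])[0]
        if len(v)>12:us.append(u);vs.append((v.min()+v.max())/2+box[0]);w.append(len(v))
    return np.array(us),np.array(vs),np.array(w)
E
python3 - <<'E'
from out import *
s=env.read_state();C=cam('wrist',s)
us,vs,w=outlet('w1.png',C)
k=(us<333);pf=np.polyfit(us[k],vs[k],1);print(pf)
f=lambda u:(u,np.polyval(pf,u))
t=plane(C,f(281),.09);c=plane(C,f(312),.09);print('tip',t,'collar',c,np.linalg.norm(c-t),np.degrees(np.arctan2(*(c-t)[[1,0]])))
# base plate corners z=.008 : zoom coords
z=lambda a,b:(265+a/5-.4,120+b/5-.4)
for p in((270,60),(652,42)):print(plane(C,z(*p),.008))
for p in((305,93),(625,75)):print('bolt',plane(C,z(*p),.010))
print('cap',plane(C,z(510,293),.132))
for p in((167,352),(170,442),(386,435)):print('ledge',plane(C,z(*p),.064))
E
```

```text
[-4.71040724e-02  1.91274676e+02]
tip [ 0.52896337 -0.05828658  0.09      ] collar [ 0.5612755 -0.0594071  0.09     ] 0.03233155408490549 -1.9861130559981899
[ 0.5713329  -0.01489789  0.008     ]
[ 0.66925753 -0.01849181  0.008     ]
bolt [ 0.57962713 -0.02384888  0.01      ]
bolt [ 0.66170004 -0.02610464  0.01      ]
cap [ 0.61138549 -0.05821982  0.132     ]
ledge [ 0.54273878 -0.07766681  0.064     ]
ledge [ 0.54126752 -0.0990416   0.064     ]
ledge [ 0.59154723 -0.10147521  0.064     ]
```

```bash
python3 - <<'E'
from h import *
rows([(.50,-.25,.15,-13.8)])
E
```

```text
{"dx":0.5776, "dy":0.1634, "dz":-0.1759, "wx":0.0006, "wy":0.0503, "wz":0.0006}
```

Emit:
move_arm(deltas=[{"fingers": -1, "dx": 0.2, "dy": 0, "dz": -0.06, "wx": 0, "wy": 0.025, "wz": 0}, {"fingers": -1, "dx": 0.4, "dy": 0.08, "dz": -0.12, "wx": 0, "wy": 0.05, "wz": 0}, {"fingers": -1, "dx": 0.575, "dy": 0.16, "dz": -0.176, "wx": 0.0006, "wy": 0.05, "wz": 0.0006}, {"fingers": -1, "dx": 0.575, "dy": 0.16, "dz": -0.176, "wx": 0.0006, "wy": 0.05, "wz": 0.0006}, {"fingers": -1, "dx": 0.575, "dy": 0.16, "dz": -0.176, "wx": 0.0006, "wy": 0.05, "wz": 0.0006}])

```text
time_s: 2.82
position: [0.5012, -0.2476, 0.151]
tool_rot: [0.438, -0.437, 0.556, -0.556]
wrist_force: [1.1, 1.0, -0.2]
finger_gap: 1.002
```

```bash
python3 - <<'E'
from h import *
st();im,C=snap('wrist','w2.png')
cv2.imwrite('pics/zw2.png',cv2.resize(im[130:260,240:400],None,fx=5,fy=4.6,interpolation=cv2.INTER_NEAREST));print(green(im))
E
```

```text
t 2.83 pos [ 0.5012 -0.2476  0.151 ] yaw -13.64 ydn [ 7.0e-04  1.3e-03 -1.0e+00] F [ 1.07  0.96 -0.2 ] T [-0.073  0.069 -0.018] gap 94.15 q7 0.49
[(np.int32(195), array([171.7, 112. ]), array([161, 107,  23,  11], dtype=int32)), (np.int32(153), array([182.6, 182.2]), array([176, 175,  17,  16], dtype=int32)), (np.int32(125), array([306.4, 208.2]), array([300, 201,  14,  14], dtype=int32))]
```

View pics/w2.png

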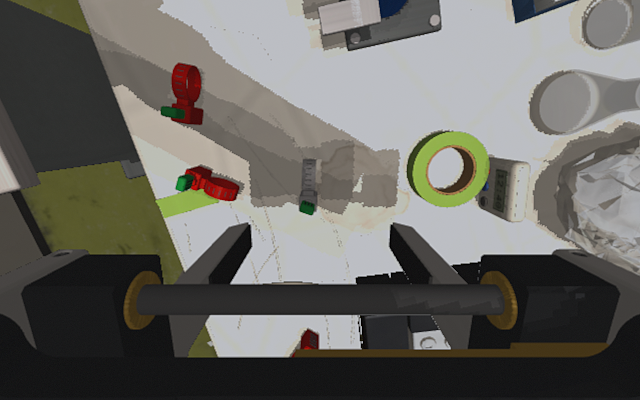

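View pics/zw2.png

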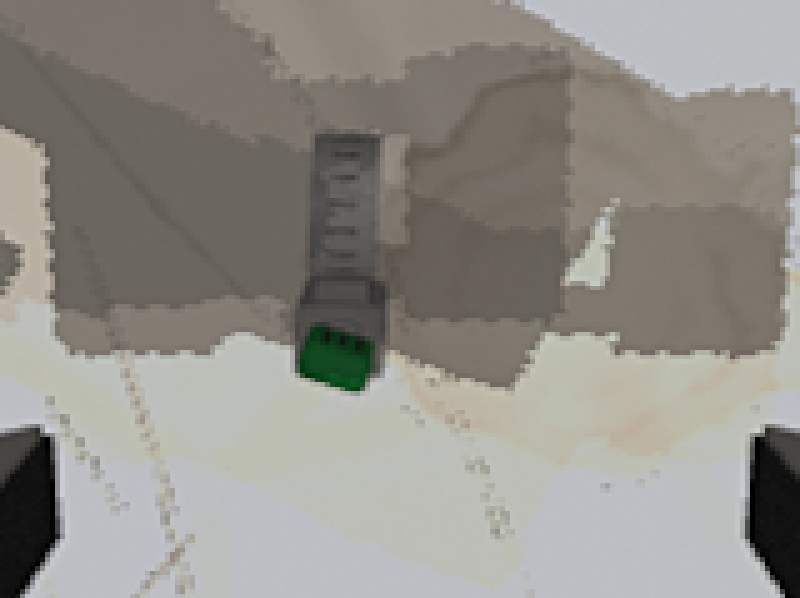

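```bash
python3 - <<'E'
from h import *
s=st();C=cam('wrist',s);z=lambda a,b:(240+a/5-.4,130+b/4.6-.4)
M=Rq(s['tool_rot']);X=M[:,2];Y=-M[:,0]  # clamp-ish axes
def q(p,zz):
    P=plane(C,z(*p),zz);return P
o=np.array([*s['position'][:2],0])
pr=lambda n,P:print(n,P.round(4),'rel tcp x,y mm',((P-o)@X*1e3).round(1),((P-o)@Y*1e3).round(1))
pr('key far edge top',q((331,383.5),.058))
e=q((300,375),.058);f=q((362,392),.058);pr('kl',e);pr('kr',f);print(np.linalg.norm(e-f))
for n,p,zz in(('bandL',(314,150),.036),('bandR',(381,150),.036),('bandLt',(311,240),.04),('bandRt',(379,240),.04),('hL',(300,310),.034),('hR',(386,310),.034),('hLb',(297,375),.034),('hRb',(384,375),.034)):pr(n,q(p,zz))
E
```

```text
t 2.88 pos [ 0.5018 -0.2469  0.1513] yaw -13.55 ydn [ 0.0013  0.0014 -1.    ] F [ 0.49  0.44 -0.21] T [ 0.027  0.08  -0.044] gap 93.77 q7 0.49
key far edge top [ 0.486  -0.2561  0.058 ] rel tcp x,y mm -13.1 -12.6
kl [ 0.4804 -0.2528  0.058 ] rel tcp x,y mm -19.4 -10.7
kr [ 0.4917 -0.2595  0.058 ] rel tcp x,y mm -6.8 -14.6
0.013148780163485828
bandL [ 0.4935 -0.2075  0.036 ] rel tcp x,y mm -17.2 36.4
bandR [ 0.5072 -0.2108  0.036 ] rel tcp x,y mm -3.1 36.4
bandLt [ 0.4882 -0.2269  0.04  ] rel tcp x,y mm -17.9 16.3
bandRt [ 0.5021 -0.2302  0.04  ] rel tcp x,y mm -3.6 16.3
hL [ 0.481  -0.2435  0.034 ] rel tcp x,y mm -20.9 -1.6
hR [ 0.4993 -0.2479  0.034 ] rel tcp x,y mm -2.2 -1.6
hLb [ 0.4764 -0.2589  0.034 ] rel tcp x,y mm -21.9 -17.6
hRb [ 0.495  -0.2634  0.034 ] rel tcp x,y mm -2.7 -17.6
```

```bash
python3 - <<'E'
from h import *
s=st();a=np.radians(-13.6);X=np.array([np.cos(a),np.sin(a)]);Y=np.array([-X[1],X[0]])
k=np.array([.5012,-.2476])+X*-.0118+Y*-.0083;print(k)
rows([(*k,.09,-15.7)])
E
```

```text
t 2.88 pos [ 0.5018 -0.2469  0.1513] yaw -13.55 ydn [ 0.0013  0.0014 -1.    ] F [ 0.49  0.44 -0.21] T [ 0.027  0.08  -0.044] gap 93.77 q7 0.49
[ 0.48777918 -0.2528926 ]
{"dx":0.0308, "dy":0.2042, "dz":-0.0409, "wx":-0.0003, "wy":0.0120, "wz":-0.0005}
```

Emit:
move_arm(deltas=[{"fingers": 0, "dx": 0.03, "dy": 0.2, "dz": -0.041, "wx": -0.0003, "wy": 0.012, "wz": -0.0005}, {"fingers": 0, "dx": 0.03, "dy": 0.2, "dz": -0.041, "wx": -0.0003, "wy": 0.012, "wz": -0.0005}, {"fingers": 0, "dx": 0.03, "dy": 0.2, "dz": -0.041, "wx": -0.0003, "wy": 0.012, "wz": -0.0005}, {"fingers": 0, "dx": 0.03, "dy": 0.2, "dz": -0.041, "wx": -0.0003, "wy": 0.012, "wz": -0.0005}, {"fingers": 0, "dx": 0.03, "dy": 0.2, "dz": -0.041, "wx": -0.0003, "wy": 0.012, "wz": -0.0005}])

```text
time_s: 3.5
position: [0.4891, -0.2528, 0.0926]
tool_rot: [-0.428, 0.427, -0.563, 0.564]
wrist_force: [0.1, 0.1, -0.2]
finger_gap: 0.517
```

```bash
python3 - <<'E'
from h import *
st();im,C=snap('wrist','w3.png')
cv2.imwrite('pics/zw3.png',cv2.resize(im[130:260,240:400],None,fx=5,fy=4.6,interpolation=cv2.INTER_NEAREST));print(green(im))
E
```

```text
t 3.5 pos [ 0.4891 -0.2528  0.0926] yaw -15.66 ydn [ 2.6e-03 -8.0e-04 -1.0e+00] F [ 0.14  0.14 -0.22] T [-0.035  0.075  0.021] gap 48.6 q7 0.53
[(np.int32(374), array([140.9, 102.1]), array([125,  95,  33,  15], dtype=int32)), (np.int32(291), array([159.8, 190.6]), array([150, 181,  24,  22], dtype=int32)), (np.int32(222), array([315.8, 217.5]), array([307, 208,  19,  18], dtype=int32))]
```

View pics/zw3.png

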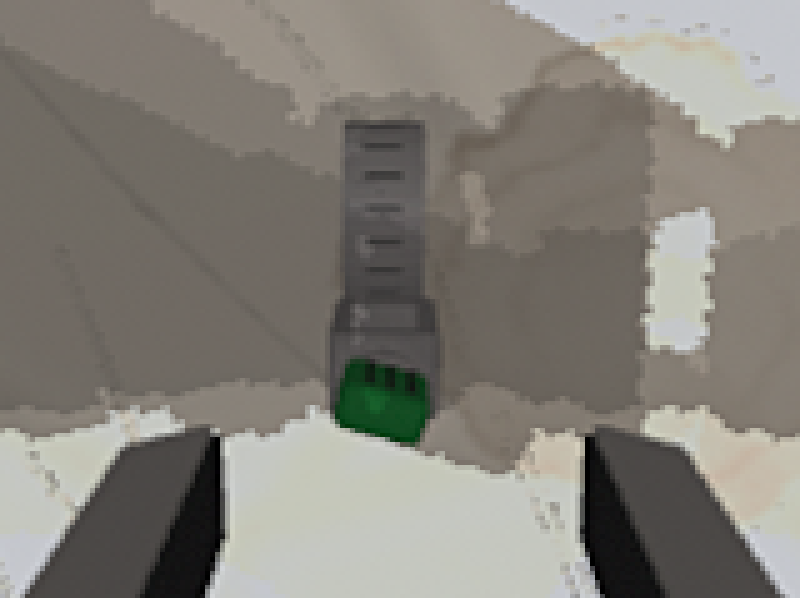

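```bash
python3 - <<'E'
from h import *
s=st();C=cam('wrist',s);z=lambda a,b:(240+a/5-.4,130+b/4.6-.4)
M=Rq(s['tool_rot']);X=M[:,2];Y=-M[:,0]
o=np.array([*s['position'][:2],0])
pr=lambda n,P:print(n,P.round(4),'rel tcp x,y mm',((P-o)@X*1e3).round(1),((P-o)@Y*1e3).round(1))
for n,p,zz in(('keyfarL',(336,427),.058),('keyfarR',(418,446),.058),('bandL',(345,130),.036),('bandR',(424,130),.036),('bandLt',(342,240),.04),('bandRt',(423,240),.04),('hL',(332,335),.034),('hR',(439,335),.034),('bandend',(385,122),.024),('hfront',(385,332),.034)):pr(n,plane(C,z(*p),zz))
k=o[:2]+0
rows([(*(o+X*-.0016+Y*-.0035)[:2],.030,-15.7),(*(o+X*-.0016+Y*-.0035)[:2],.004,-15.7)])
E
```

```text
t 3.55 pos [ 0.4888 -0.2528  0.0924] yaw -15.67 ydn [ 2.e-03 -6.e-04 -1.e+00] F [-0.32  0.94 -0.09] T [ 0.004  0.081 -0.023] gap 47.63 q7 0.53
keyfarL [ 0.4789 -0.2534  0.058 ] rel tcp x,y mm -9.2 -3.3
keyfarR [ 0.4906 -0.2604  0.058 ] rel tcp x,y mm 4.0 -6.8
bandL [ 0.4933 -0.2061  0.036 ] rel tcp x,y mm -8.2 46.2
bandR [ 0.5061 -0.2097  0.036 ] rel tcp x,y mm 5.1 46.2
bandLt [ 0.4875 -0.2248  0.04  ] rel tcp x,y mm -8.7 26.6
bandRt [ 0.5006 -0.2285  0.04  ] rel tcp x,y mm 4.9 26.6
hL [ 0.4801 -0.2429  0.034 ] rel tcp x,y mm -10.9 7.1
hR [ 0.4982 -0.248   0.034 ] rel tcp x,y mm 7.9 7.1
bandend [ 0.4998 -0.2075  0.024 ] rel tcp x,y mm -1.6 46.6
hfront [ 0.4893 -0.2449  0.034 ] rel tcp x,y mm -1.6 7.7
{"dx":0.0117, "dy":0.2078, "dz":-0.0058, "wx":-0.0007, "wy":0.0001, "wz":0.0000}
{"dx":0.0117, "dy":0.2945, "dz":-0.0060, "wx":-0.0007, "wy":0.0001, "wz":0.0000}
```

Emit:
move_arm(deltas=[{"fingers": 0, "dx": 0.004, "dy": 0.15, "dz": -0.0055, "wx": -0.0007, "wy": 0, "wz": 0}, {"fingers": 0, "dx": 0.004, "dy": 0.25, "dz": -0.0055, "wx": -0.0007, "wy": 0, "wz": 0}, {"fingers": 0, "dx": 0.004, "dy": 0.294, "dz": -0.0055, "wx": -0.0007, "wy": 0, "wz": 0}, {"fingers": 0, "dx": 0.004, "dy": 0.294, "dz": -0.0055, "wx": -0.0007, "wy": 0, "wz": 0}, {"fingers": 0, "dx": 0.004, "dy": 0.294, "dz": -0.0055, "wx": -0.0007, "wy": 0, "wz": 0}])

```text
time_s: 4.18
position: [0.4878, -0.2541, 0.0052]
tool_rot: [-0.427, 0.427, -0.563, 0.564]
wrist_force: [0.5, 0.7, 1.1]
finger_gap: 0.5
```

```bash
python3 - <<'E'
from h import *
st()
E
```

```text
t 4.17 pos [ 0.4878 -0.2541  0.0052] yaw -15.68 ydn [ 1.5e-03 -9.0e-04 -1.0e+00] F [0.5 0.7 1.1] T [-0.06   0.135  0.024] gap 47.04 q7 0.6
```

Emit:
move_arm(deltas=[{"fingers": 0.4, "dx": 0, "dy": 0.002, "dz": 0, "wx": 0, "wy": 0, "wz": 0}, {"fingers": 0.6, "dx": 0, "dy": 0.002, "dz": 0, "wx": 0, "wy": 0, "wz": 0}, {"fingers": 1, "dx": 0, "dy": 0.002, "dz": 0, "wx": 0, "wy": 0, "wz": 0}, {"fingers": 1, "dx": 0, "dy": 0.002, "dz": 0, "wx": 0, "wy": 0, "wz": 0}, {"fingers": 1, "dx": 0, "dy": 0.002, "dz": 0, "wx": 0, "wy": 0, "wz": 0}, {"fingers": 1, "dx": 0, "dy": 0.002, "dz": 0, "wx": 0, "wy": 0, "wz": 0}], squeeze=25)

```text
time_s: 4.92
position: [0.4871, -0.2538, 0.0049]
tool_rot: [-0.427, 0.427, -0.563, 0.564]
wrist_force: [-2.0, 1.1, 5.5]
finger_gap: 0.213
```

```bash
python3 - <<'E'
from h import *
st();im,C=snap('wrist','w4.png')
cv2.imwrite('pics/zw4.png',cv2.resize(im[120:250,240:400],None,fx=5,fy=4.6,interpolation=cv2.INTER_NEAREST));print(green(im))
E
```

```text
t 4.92 pos [ 0.4871 -0.2538  0.0049] yaw -15.69 ydn [ 5.e-04 -1.e-04 -1.e+00] F [-1.95  1.09  5.52] T [ 0.207  0.731 -0.004] gap 20.03 q7 0.6
[(np.int32(1203), array([28.5, 80. ]), array([ 0, 65, 61, 30], dtype=int32)), (np.int32(1085), array([ 66.5, 223.7]), array([ 46, 206,  49,  38], dtype=int32)), (np.int32(684), array([319.5, 265.1]), array([305, 247,  30,  34], dtype=int32))]
```

View pics/zw4.png

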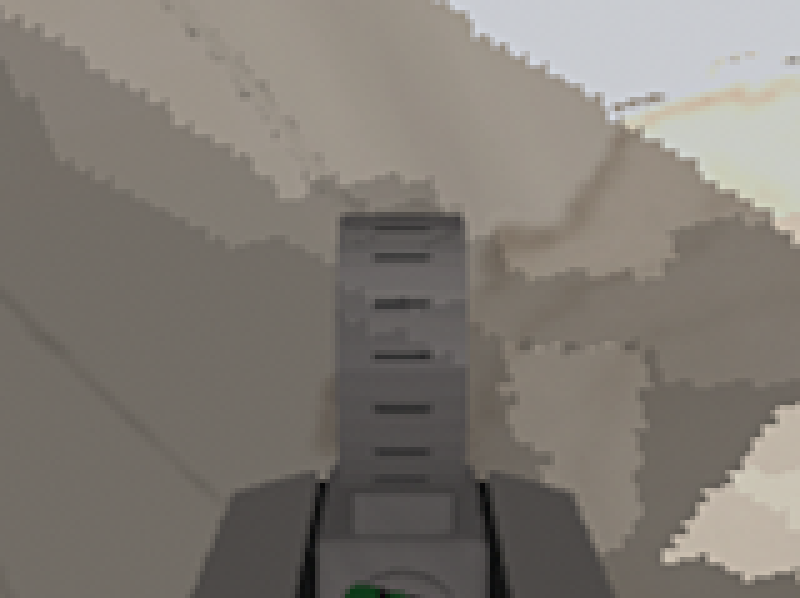

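```bash
python3 - <<'E'
from h import *
im=cv2.imread('pics/w4.png')
cv2.imwrite('pics/zw4b.png',cv2.resize(im[210:290,260:380],None,fx=6,fy=6,interpolation=cv2.INTER_NEAREST))
E
```

View pics/zw4b.png

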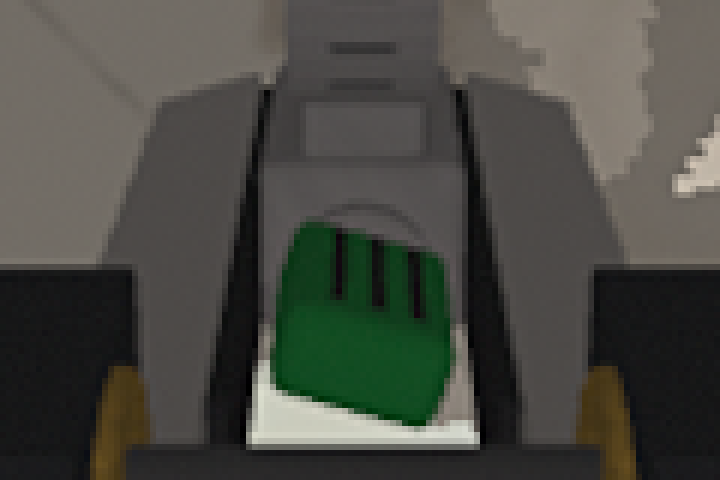

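```bash
python3 - <<'E'
from h import *
s=st();C=cam('wrist',s);z=lambda a,b:(260+a/6-.4,210+b/6-.4)
M=Rq(s['tool_rot']);X=M[:,2];Y=-M[:,0]
o=np.array([*s['position'][:2],0])
pr=lambda n,P:print(n,P.round(4),'rel',((P-o)@X*1e3).round(1),((P-o)@Y*1e3).round(1))
for n,p,zz in(('ktl',(282,300),.058),('ktr',(452,322),.058),('kbl',(277,390),.058),('kbr',(428,426),.058),('housefront',(360,158),.034),('bandL',(287,20),.04),('bandR',(442,20),.04),('hL',(260,158),.034),('hR',(470,158),.034),('kfootL',(300,220),.038),('kfootR',(440,262),.038)):pr(n,plane(C,z(*p),zz))
print(proj(C,o+X*0+Y*-0+np.array([0,0,.058])))
# band left silhouette
c,P=C;cp=P[:3,3]
uv=(320.2,120+213/4.6-.4);oo,d=ray(C,uv)
# in (Y,z) plane
yo=(oo-o)@Y;zo=oo[2];dy=d@Y;dz=d[2]
n=np.array([-dz,dy])/np.hypot(dy,dz)
for zc in(.024,.0235):
  for Ro in(.0163,.017,.0178):
    # dist from line to centre = Ro, centre on the right (smaller y)
    # n.(c-o)=+-Ro
    for sg in(1,-1):
      y=yo+(sg*Ro-n[1]*(zc-zo))/n[0];print(zc,Ro,sg,y)
E
```

```text
t 4.97 pos [ 0.487  -0.2538  0.0049] yaw -15.69 ydn [ 4.e-04 -0.e+00 -1.e+00] F [-1.59  1.11  5.76] T [0.196 0.729 0.019] gap 19.92 q7 0.6
ktl [ 0.4836 -0.246   0.058 ] rel -5.4 6.6
ktr [ 0.4965 -0.2516  0.058 ] rel 8.6 4.6
kbl [ 0.4809 -0.2536  0.058 ] rel -5.9 -1.5
kbr [ 0.4921 -0.2602  0.058 ] rel 6.7 -4.8
housefront [ 0.4906 -0.2447  0.034 ] rel 1.0 9.7
bandL [ 0.4885 -0.228   0.04  ] rel -5.6 25.2
bandR [ 0.5018 -0.2318  0.04  ] rel 8.3 25.2
hL [ 0.4814 -0.2421  0.034 ] rel -8.6 9.7
hR [ 0.5007 -0.2475  0.034 ] rel 11.5 9.7
kfootL [ 0.4839 -0.2476  0.038 ] rel -4.6 5.1
kfootR [ 0.4954 -0.2553  0.038 ] rel 8.5 0.8
[317.62184566 271.8008117 ]
0.024 0.0163 1 0.0649630551392383
0.024 0.0163 -1 0.0321273753607741
0.024 0.017 1 0.06566811574797833
0.024 0.017 -1 0.03142231475203407
0.024 0.0178 1 0.06647389930082408
0.024 0.0178 -1 0.030616531199188314
0.0235 0.0163 1 0.06490282402823168
0.0235 0.0163 -1 0.03206714424976747
0.0235 0.017 1 0.06560788463697172
0.0235 0.017 -1 0.031362083641027445
0.0235 0.0178 1 0.06641366818981746
0.0235 0.0178 -1 0.030556300088181693
```

```bash
cat >> h.py <<'E'
YAW=-2.0
def axes(yaw=YAW):
    a=np.radians(yaw);return np.array([np.cos(a),np.sin(a)]),np.array([-np.sin(a),np.cos(a)])
E
python3 - <<'E'
from h import *
X,Y=axes();seat=np.array([.5540,-.0592])
p=seat-X*.055-Y*.0317;print(p)
rows([(.485,-.25,.06,-15.7),(*p,.12,-2.),(*p,.0709,-2)])
E
```

```text
[ 0.49792719 -0.08896122]
{"dx":-0.0103, "dy":-0.1838, "dz":-0.0098, "wx":-0.0001, "wy":0.0001, "wz":-0.0000}
{"dx":-0.5387, "dy":-0.3838, "dz":-0.1134, "wx":-0.0001, "wy":-0.0760, "wz":-0.0000}
{"dx":-0.5387, "dy":-0.2201, "dz":-0.1135, "wx":-0.0001, "wy":-0.0760, "wz":-0.0000}
```

Emit:
move_arm(deltas=[{"fingers": 1, "dx": 0, "dy": -0.1, "dz": 0, "wx": 0, "wy": 0, "wz": 0}, {"fingers": 1, "dx": 0, "dy": -0.25, "dz": 0, "wx": 0, "wy": 0, "wz": 0}, {"fingers": 1, "dx": -0.1, "dy": -0.38, "dz": -0.02, "wx": 0, "wy": -0.02, "wz": 0}, {"fingers": 1, "dx": -0.25, "dy": -0.38, "dz": -0.05, "wx": 0, "wy": -0.04, "wz": 0}, {"fingers": 1, "dx": -0.4, "dy": -0.38, "dz": -0.085, "wx": 0, "wy": -0.06, "wz": 0}, {"fingers": 1, "dx": -0.539, "dy": -0.38, "dz": -0.1135, "wx": 0, "wy": -0.076, "wz": 0}, {"fingers": 1, "dx": -0.539, "dy": -0.29, "dz": -0.1135, "wx": 0, "wy": -0.076, "wz": 0}, {"fingers": 1, "dx": -0.539, "dy": -0.22, "dz": -0.1135, "wx": 0, "wy": -0.076, "wz": 0}, {"fingers": 1, "dx": -0.539, "dy": -0.22, "dz": -0.1135, "wx": 0, "wy": -0.076, "wz": 0}, {"fingers": 1, "dx": -0.539, "dy": -0.22, "dz": -0.1135, "wx": 0, "wy": -0.076, "wz": 0}])

```text
time_s: 6.22
position: [0.4984, -0.0892, 0.0713]
tool_rot: [-0.491, 0.491, -0.508, 0.509]
wrist_force: [1.1, 0.8, -2.4]
finger_gap: 0.211
```

```bash
python3 - <<'E'
from h import *
st();im,C=snap('wrist','w5.png')
cv2.imwrite('pics/zw5.png',cv2.resize(im[130:250,280:440],None,fx=5,fy=5,interpolation=cv2.INTER_NEAREST))
im,C=snap('scene','s5.png');cv2.imwrite('pics/zs5.png',cv2.resize(im[145:275,260:400],None,fx=4.5,fy=4.5,interpolation=2))
E
```

```text
t 6.22 pos [ 0.4984 -0.0892  0.0713] yaw -2.03 ydn [ 1.2e-03 -4.0e-04 -1.0e+00] F [ 1.13  0.8  -2.41] T [-0.022  0.019 -0.005] gap 19.83 q7 0.47
```

View pics/zw5.png

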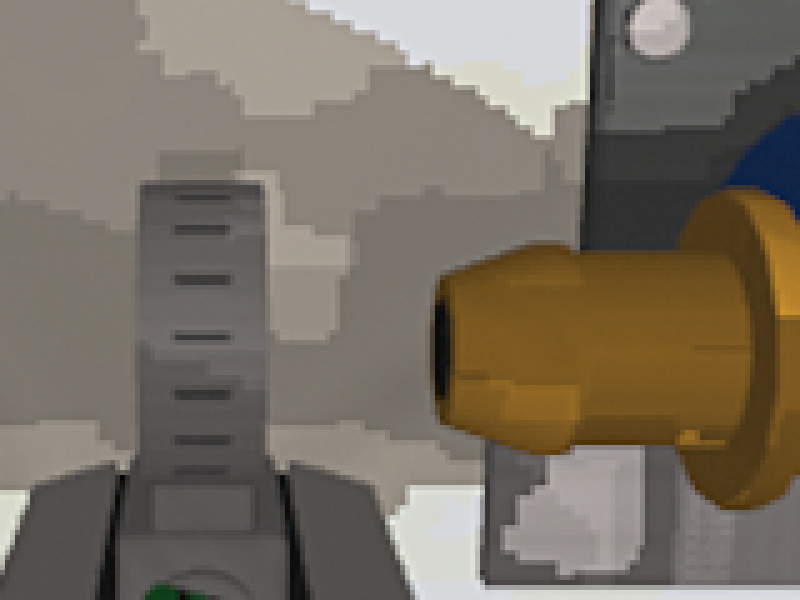

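View pics/zs5.png

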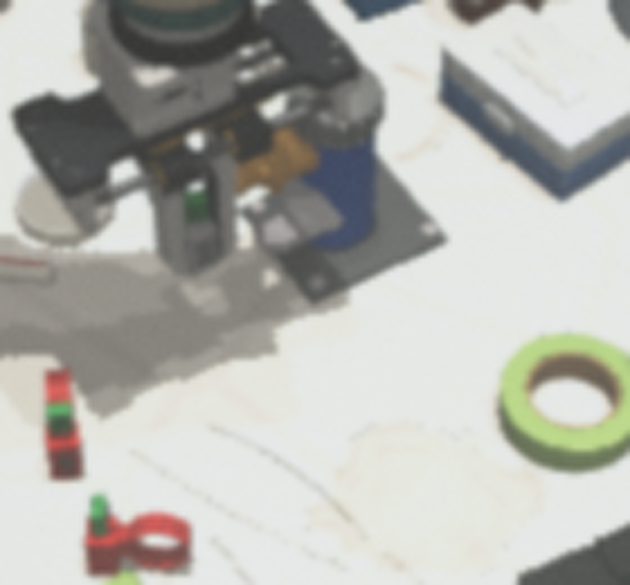

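```bash
python3 - <<'E'
from h import *
s=st();s['position']=np.array([.4984,-.0892,.0713]);C=cam('wrist',s);z=lambda a,b:(280+a/5-.4,130+b/5-.4)
X,Y=axes();o=s['position'][:2]
def line(p):
    oo,d=ray(C,z(*p));yo=(oo[:2]-o)@Y;return yo,oo[2],d[:2]@Y,d[2]
def cyl2(pt,pb,R_,zc):
    "y centre from each tangent"
    r=[]
    for p,sg in((pt,-1),(pb,1)):
        yo,zo,dy,dz=line(p);n=np.array([-dz,dy])/np.hypot(dy,dz);r.append(yo+(sg*R_-n[1]*(zc-zo))/n[0])
    return np.array(r)*1e3
print('seat',cyl2((650,253),(650,444),.0115,.09))
print('barb',cyl2((565,245),(565,454),.0128,.09))
print('tip',cyl2((440,275),(440,424),.009,.09))
print('collar',cyl2((740,188),(740,509),.019,.09))
for Ro in(.0163,.017,.0178):print('band',Ro,cyl2((200,183),(200,183),Ro,.0904)[0])
for n,p,zz in(('hfront',(200,535),.1004),('hL',(117,535),.1004),('hR',(287,535),.1004),('bandL',(137,300),.107),('bandR',(268,300),.107),('jointtop',(200,483),.1004)):
    P=plane(C,z(*p),zz);print(n,((P[:2]-o)@X*1e3).round(1),((P[:2]-o)@Y*1e3).round(1))
for u in(437,):
    P=plane(C,z(u,349),.09);print('tip x',((P[:2]-o)@X*1e3).round(1))
E
```

```text
t 6.33 pos [ 0.4986 -0.0892  0.0716] yaw -2.02 ydn [ 2.e-03 -4.e-04 -1.e+00] F [ 0.4  -0.42 -1.53] T [-0.11   0.032 -0.031] gap 19.66 q7 0.47
seat [28.21061214 28.63787531]
barb [27.85204083 28.7772941 ]
tip [28.1301304  28.50916125]
collar [28.3123275  28.51502079]
band 0.0163 31.693331801893876
band 0.017 30.988153617140505
band 0.0178 30.18223569170807
hfront 0.7 9.0
hL -8.8 9.0
hR 10.6 9.0
bandL -5.9 37.8
bandR 7.8 37.8
jointtop 0.7 15.3
tip x 28.8
```

```bash
python3 - <<'E'
from h import *
s=st();X,Y=axes();o=np.array([.4985,-.0892])
for a in(.014,.03,.045): rows([(*(o-Y*.0026+X*a),.0709,-2.0)])
E
```

```text
t 6.33 pos [ 0.4986 -0.0892  0.0716] yaw -2.02 ydn [ 2.e-03 -4.e-04 -1.e+00] F [ 0.4  -0.42 -1.53] T [-0.11   0.032 -0.031] gap 19.66 q7 0.47
{"dx":0.0087, "dy":0.0025, "dz":0.0462, "wx":-0.0006, "wy":-0.0001, "wz":0.0001}
{"dx":0.0087, "dy":0.0026, "dz":0.0996, "wx":-0.0006, "wy":-0.0001, "wz":0.0001}
{"dx":0.0087, "dy":0.0027, "dz":0.1496, "wx":-0.0006, "wy":-0.0001, "wz":0.0001}
```

Emit:
move_arm(deltas=[{"fingers": 1, "dx": 0.0087, "dy": 0.0025, "dz": 0, "wx": -0.0006, "wy": 0, "wz": 0}, {"fingers": 1, "dx": 0.0087, "dy": 0.0025, "dz": 0.03, "wx": -0.0006, "wy": 0, "wz": 0}, {"fingers": 1, "dx": 0.0087, "dy": 0.0025, "dz": 0.06, "wx": -0.0006, "wy": 0, "wz": 0}, {"fingers": 1, "dx": 0.0087, "dy": 0.0025, "dz": 0.06, "wx": -0.0006, "wy": 0, "wz": 0}, {"fingers": 1, "dx": 0.0087, "dy": 0.0025, "dz": 0.06, "wx": -0.0006, "wy": 0, "wz": 0}, {"fingers": 1, "dx": 0.0087, "dy": 0.0025, "dz": 0.06, "wx": -0.0006, "wy": 0, "wz": 0}])

```text
time_s: 7.08
position: [0.5161, -0.0924, 0.0708]
tool_rot: [0.491, -0.491, 0.509, -0.509]
wrist_force: [-0.2, 0.1, -2.6]
finger_gap: 0.21
```

```bash
python3 - <<'E'
from h import *
st();im,C=snap('wrist','w6.png')
cv2.imwrite('pics/zw6.png',cv2.resize(im[130:250,280:440],None,fx=5,fy=5,interpolation=cv2.INTER_NEAREST))
E
```

```text
t 7.08 pos [ 0.5161 -0.0924  0.0708] yaw -2.03 ydn [-5.e-04 -2.e-04 -1.e+00] F [-0.19  0.13 -2.57] T [-0.061  0.058 -0.031] gap 19.72 q7 0.46
```

View pics/zw6.png

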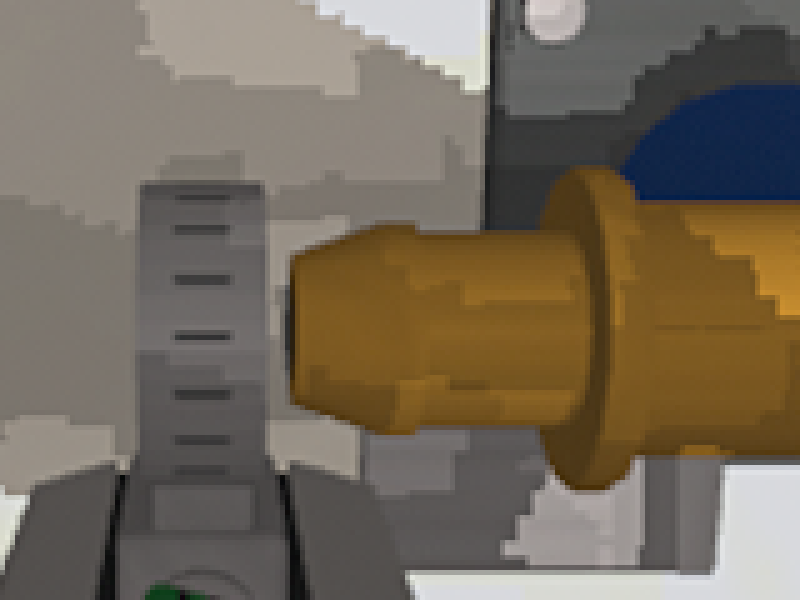

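```bash
python3 - <<'E'
from h import *
s=env.read_state();s['position']=np.array([.5161,-.0924,.0708]);C=cam('wrist',s);z=lambda a,b:(280+a/5-.4,130+b/5-.4)
X,Y=axes();o=s['position'][:2]
def cyl2(pt,pb,R_,zc):
    r=[]
    for p,sg in((pt,-1),(pb,1)):
        oo,d=ray(C,z(*p));yo=(oo[:2]-o)@Y;dy=d[:2]@Y;dz=d[2];zo=oo[2]
        n=np.array([-dz,dy])/np.hypot(dy,dz);r.append(yo+(sg*R_-n[1]*(zc-zo))/n[0])
    return np.array(r)*1e3
print('seat',cyl2((500,233),(500,426),.0115,.09))
print('barb',cyl2((400,224),(400,434),.0128,.09))
print('tip',cyl2((300,253),(300,402),.009,.09))
print('collar',cyl2((590,167),(590,489),.019,.09))
for Ro in(.0163,.017,.0178):print('band',Ro,cyl2((200,183),(200,183),Ro,.09)[0])
P=plane(C,z(200,535),.1);print('hf',((P[:2]-o)@Y*1e3).round(1))
P=plane(C,z(293,330),.09);print('tip x',((P[:2]-o)@X*1e3).round(1))
rows([(*(o-Y*.0002+X*a),.0709,-2.0) for a in(.009,.017,.025,.031)])
E
```

```text
seat [30.68391718 31.03812746]
barb [30.43318203 31.42270354]
tip [30.85756892 31.37022431]
collar [30.82632067 31.20796545]
band 0.0163 31.70382738958194
band 0.017 30.99865477758456
band 0.0178 30.192743221016123
hf 9.0
tip x 11.7
{"dx":0.0006, "dy":-0.0002, "dz":0.0297, "wx":0.0001, "wy":-0.0002, "wz":0.0001}
{"dx":0.0006, "dy":-0.0002, "dz":0.0564, "wx":0.0001, "wy":-0.0002, "wz":0.0001}
{"dx":0.0006, "dy":-0.0002, "dz":0.0831, "wx":0.0001, "wy":-0.0002, "wz":0.0001}
{"dx":0.0005, "dy":-0.0002, "dz":0.1031, "wx":0.0001, "wy":-0.0002, "wz":0.0001}
```

Emit:
move_arm(deltas=[{"fingers": 1, "dx": 0, "dy": 0, "dz": 0.02, "wx": 0, "wy": 0, "wz": 0}, {"fingers": 1, "dx": 0, "dy": 0, "dz": 0.04, "wx": 0, "wy": 0, "wz": 0}, {"fingers": 1, "dx": 0, "dy": 0, "dz": 0.06, "wx": 0, "wy": 0, "wz": 0}, {"fingers": 1, "dx": 0, "dy": 0, "dz": 0.06, "wx": 0, "wy": 0, "wz": 0}])

```text
time_s: 7.62
position: [0.5349, -0.0931, 0.0708]
tool_rot: [-0.491, 0.491, -0.509, 0.509]
wrist_force: [-0.0, -0.3, -2.1]
finger_gap: 0.21
```

```bash
python3 - <<'E'
from h import *
st();im,C=snap('wrist','w7.png')
cv2.imwrite('pics/zw7.png',cv2.resize(im[130:250,280:440],None,fx=5,fy=5,interpolation=cv2.INTER_NEAREST))
E
```

```text
t 7.62 pos [ 0.5349 -0.0931  0.0708] yaw -2.02 ydn [ 3.e-04 -4.e-04 -1.e+00] F [-0.01 -0.26 -2.14] T [-0.013  0.057  0.023] gap 19.72 q7 0.45
```

View pics/zw7.png

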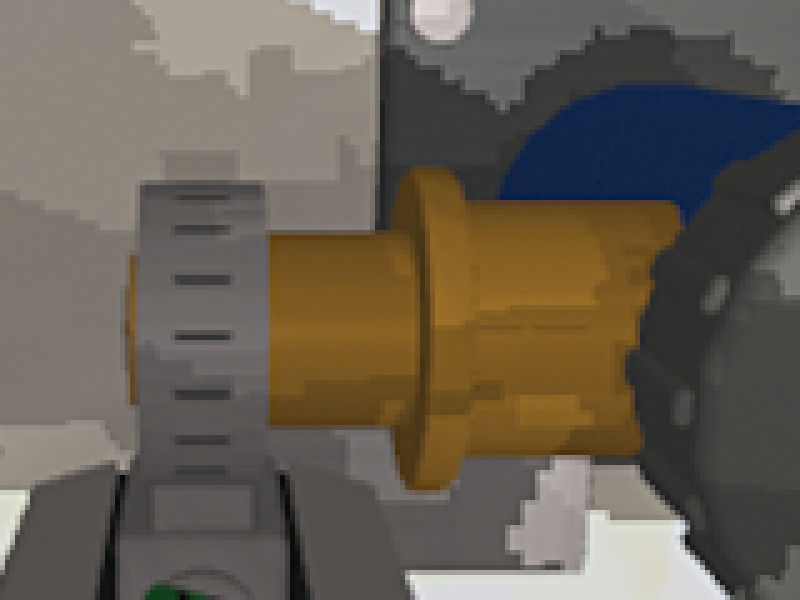

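Emit:
move_arm(deltas=[{"fingers": 1, "dx": 0, "dy": 0, "dz": 0.015, "wx": 0, "wy": 0, "wz": 0}, {"fingers": 1, "dx": 0, "dy": 0, "dz": 0.03, "wx": 0, "wy": 0, "wz": 0}, {"fingers": 1, "dx": 0, "dy": 0, "dz": 0.043, "wx": 0, "wy": 0, "wz": 0}, {"fingers": 1, "dx": 0, "dy": 0, "dz": 0.043, "wx": 0, "wy": 0, "wz": 0}, {"fingers": 1, "dx": 0, "dy": 0, "dz": 0.043, "wx": 0, "wy": 0, "wz": 0}])

```text
time_s: 8.3
position: [0.547, -0.0935, 0.0707]
tool_rot: [0.491, -0.491, 0.509, -0.509]
wrist_force: [1.1, 0.0, -2.9]
finger_gap: 0.211
```

```bash
python3 - <<'E'
from h import *
st()
E
```

```text
t 8.3 pos [ 0.547  -0.0935  0.0707] yaw -2.02 ydn [-7.e-04 -2.e-04 -1.e+00] F [ 1.05  0.02 -2.86] T [-0.084  0.088 -0.004] gap 19.87 q7 0.44
```

Emit:
move_arm(deltas=[{"fingers": 1, "dx": 0, "dy": 0, "dz": 0.003, "wx": 0, "wy": 0, "wz": 0}, {"fingers": 1, "dx": 0, "dy": 0, "dz": 0.006, "wx": 0, "wy": 0, "wz": 0}, {"fingers": 1, "dx": 0, "dy": 0, "dz": 0.009, "wx": 0, "wy": 0, "wz": 0}, {"fingers": 1, "dx": 0, "dy": 0, "dz": 0.011, "wx": 0, "wy": 0, "wz": 0}, {"fingers": 1, "dx": 0, "dy": 0, "dz": 0.011, "wx": 0, "wy": 0, "wz": 0}])

```text
time_s: 8.93
position: [0.5503, -0.0936, 0.0707]
tool_rot: [0.491, -0.491, 0.509, -0.509]
wrist_force: [-0.2, 0.2, -2.0]
finger_gap: 0.216
```

```bash
python3 - <<'E'
from h import *
st();im,C=snap('wrist','w8.png')
cv2.imwrite('pics/zw8.png',cv2.resize(im[130:250,280:440],None,fx=5,fy=5,interpolation=cv2.INTER_NEAREST))
E
```

```text
t 8.93 pos [ 0.5503 -0.0936  0.0707] yaw -2.03 ydn [-7.e-04 -2.e-04 -1.e+00] F [-0.22  0.22 -2.02] T [-0.095  0.059  0.014] gap 20.35 q7 0.44
```

View pics/zw8.png

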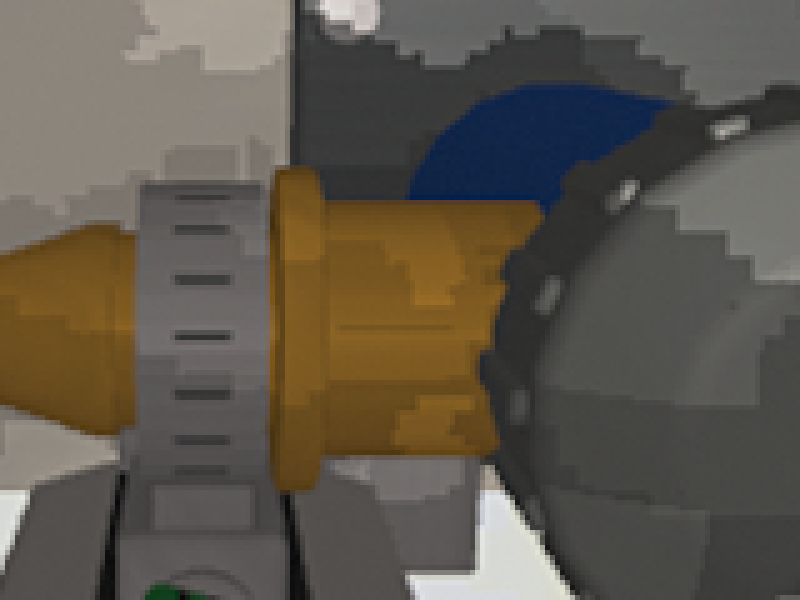

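Emit:
move_arm(deltas=[{"fingers": 1, "dx": 0, "dy": 0, "dz": 0.002, "wx": 0, "wy": 0, "wz": 0}, {"fingers": 1, "dx": 0, "dy": 0, "dz": 0.004, "wx": 0, "wy": 0, "wz": 0}, {"fingers": 1, "dx": 0, "dy": 0, "dz": 0.004, "wx": 0, "wy": 0, "wz": 0}])

```text
time_s: 9.35
position: [0.5515, -0.0936, 0.0707]
tool_rot: [0.491, -0.491, 0.509, -0.509]
wrist_force: [0.6, 0.2, -1.2]
finger_gap: 0.21
```

Emit:
move_arm(deltas=[{"fingers": 1, "dx": 0, "dy": 0, "dz": 0.002, "wx": 0, "wy": 0, "wz": 0}, {"fingers": 1, "dx": 0, "dy": 0, "dz": 0.003, "wx": 0, "wy": 0, "wz": 0}, {"fingers": 1, "dx": 0, "dy": 0, "dz": 0.003, "wx": 0, "wy": 0, "wz": 0}])

```text
time_s: 9.72
position: [0.5516, -0.0936, 0.0706]
tool_rot: [0.491, -0.492, 0.509, -0.508]
wrist_force: [-2.5, 0.4, -1.1]
finger_gap: 0.215
```

Emit:
move_arm(deltas=[{"fingers": 0.5, "dx": 0, "dy": 0, "dz": 0, "wx": 0, "wy": 0, "wz": 0}, {"fingers": 0.3, "dx": 0, "dy": 0, "dz": 0, "wx": 0, "wy": 0, "wz": 0}, {"fingers": 0.3, "dx": 0, "dy": 0, "dz": 0, "wx": 0, "wy": 0, "wz": 0}, {"fingers": 0.3, "dx": 0, "dy": -0.05, "dz": 0, "wx": 0, "wy": 0, "wz": 0}, {"fingers": 0.3, "dx": 0, "dy": -0.15, "dz": 0, "wx": 0, "wy": 0, "wz": 0}, {"fingers": 0.3, "dx": 0, "dy": -0.28, "dz": 0, "wx": 0, "wy": 0, "wz": 0}, {"fingers": 0.3, "dx": 0, "dy": -0.28, "dz": 0, "wx": 0, "wy": 0, "wz": 0}, {"fingers": 0.3, "dx": 0, "dy": -0.28, "dz": 0, "wx": 0, "wy": 0, "wz": 0}, {"fingers": 0.3, "dx": 0, "dy": -0.28, "dz": 0, "wx": 0, "wy": 0, "wz": 0}])

```text
time_s: 10.85
position: [0.551, -0.0934, 0.1537]
tool_rot: [0.49, -0.492, 0.51, -0.508]
wrist_force: [1.0, -0.1, 1.2]
finger_gap: 0.35
```

```bash
python3 - <<'E'
from h import *
st();im,C=snap('wrist','w9.png')
cv2.imwrite('pics/zw9.png',cv2.resize(im[130:260,240:400],None,fx=5,fy=4.6,interpolation=cv2.INTER_NEAREST));print(green(im))
E
```

```text
t 10.85 pos [ 0.551  -0.0934  0.1537] yaw -2.02 ydn [-4.2e-03  4.0e-04 -1.0e+00] F [ 1.04 -0.07  1.19] T [-0.114  0.065 -0.042] gap 32.93 q7 0.38
[(np.int32(228), array([320.8, 217. ]), array([312, 208,  19,  18], dtype=int32)), (np.int32(160), array([166.5, 237.8]), array([157, 231,  21,  14], dtype=int32))]
```

View pics/zw9.png

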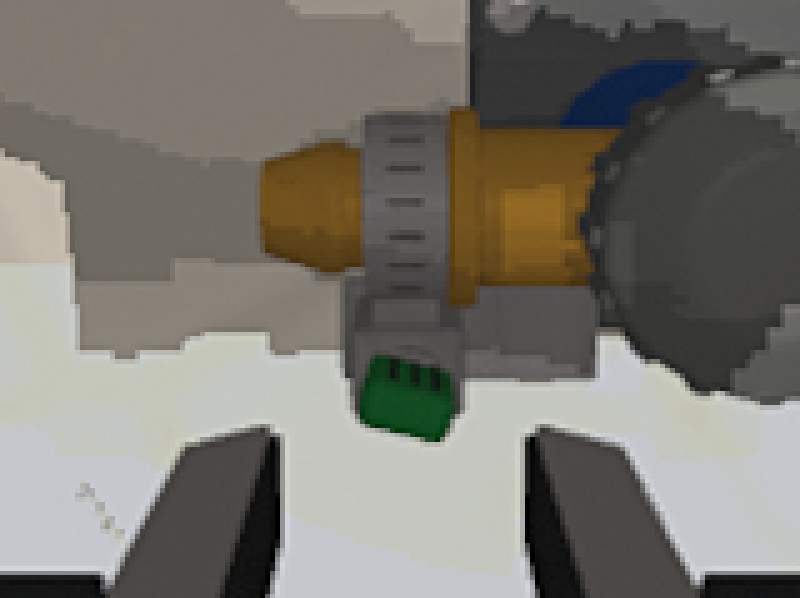

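```bash
python3 - <<'E'
from h import *
st()
rows([(.5516,-.0937,.150,73.5)])
E
```

```text
t 10.9 pos [ 0.551  -0.0935  0.1536] yaw -2.03 ydn [-4.2e-03  3.0e-04 -1.0e+00] F [ 0.46  0.07 -0.29] T [-0.095  0.002 -0.037] gap 32.7 q7 0.38
{"dx":0.0007, "dy":0.0121, "dz":0.0019, "wx":0.0011, "wy":-0.4196, "wz":-0.0009}
```

Emit:
move_arm(deltas=[{"fingers": 0.62, "dx": 0.0007, "dy": 0.012, "dz": 0.002, "wx": 0.001, "wy": -0.42, "wz": -0.001}, {"fingers": 0.62, "dx": 0.0007, "dy": 0.012, "dz": 0.002, "wx": 0.001, "wy": -0.42, "wz": -0.001}, {"fingers": 0.62, "dx": 0.0007, "dy": 0.012, "dz": 0.002, "wx": 0.001, "wy": -0.42, "wz": -0.001}, {"fingers": 0.62, "dx": 0.0007, "dy": 0.012, "dz": 0.002, "wx": 0.001, "wy": -0.42, "wz": -0.001}, {"fingers": 0.62, "dx": 0.0007, "dy": 0.012, "dz": 0.002, "wx": 0.001, "wy": -0.42, "wz": -0.001}, {"fingers": 0.62, "dx": 0.0007, "dy": 0.012, "dz": 0.002, "wx": 0.001, "wy": -0.42, "wz": -0.001}, {"fingers": 0.62, "dx": 0.0007, "dy": 0.012, "dz": 0.002, "wx": 0.001, "wy": -0.42, "wz": -0.001}, {"fingers": 0.62, "dx": 0.0007, "dy": 0.012, "dz": 0.002, "wx": 0.001, "wy": -0.42, "wz": -0.001}, {"fingers": 0.62, "dx": 0.0007, "dy": 0.012, "dz": 0.002, "wx": 0.001, "wy": -0.42, "wz": -0.001}, {"fingers": 0.62, "dx": 0.0007, "dy": 0.012, "dz": 0.002, "wx": 0.001, "wy": -0.42, "wz": -0.001}])

```text
time_s: 12.15
position: [0.5515, -0.0936, 0.1498]
tool_rot: [-0.7, 0.7, -0.102, 0.101]
wrist_force: [0.4, -0.0, 0.9]
finger_gap: 0.188
```

```bash
python3 - <<'E'
from h import *
s=st();im,C=snap('wrist','w10.png')
cv2.imwrite('pics/zw10.png',cv2.resize(im[150:280,240:400],None,fx=5,fy=4.6,interpolation=cv2.INTER_NEAREST));print(green(im))
E
```

```text
t 12.15 pos [ 0.5515 -0.0936  0.1498] yaw 73.48 ydn [-6.e-04 -4.e-04 -1.e+00] F [ 0.38 -0.02  0.91] T [-0.02   0.017 -0.001] gap 17.68 q7 1.41
[(np.int32(177), array([226.5,  35.5]), array([222,  26,  10,  20], dtype=int32)), (np.int32(178), array([149.9,  44. ]), array([141,  37,  18,  15], dtype=int32)), (np.int32(11), array([230.8,  48. ]), array([228,  47,   8,   3], dtype=int32)), (np.int32(210), array([321.7, 219.1]), array([317, 208,  11,  22], dtype=int32))]
```

View pics/zw10.png

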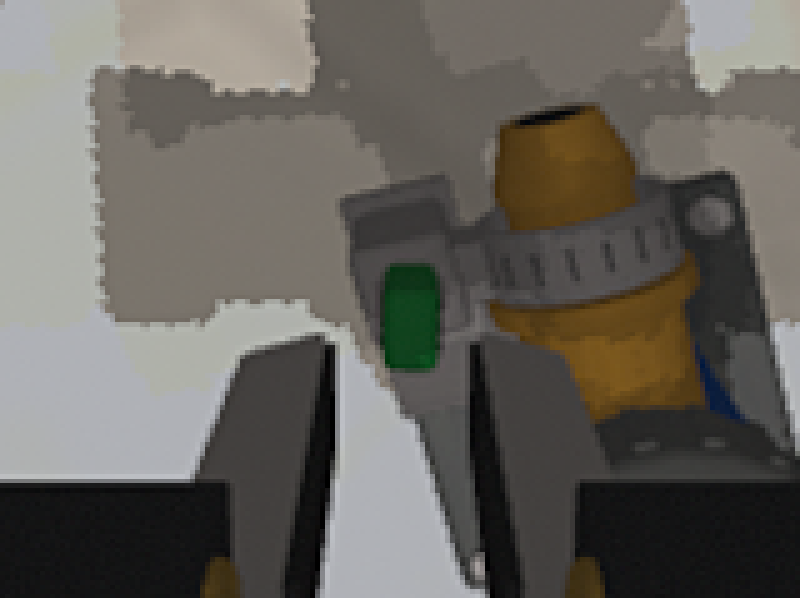

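```bash
python3 - <<'E'
from h import *
st()
rows([(.5518,-.0942,.108,73.5)])
E
```

```text
t 12.2 pos [ 0.5515 -0.0936  0.1499] yaw 73.51 ydn [-5.e-04 -5.e-04 -1.e+00] F [ 0.34  0.17 -0.16] T [-0.012 -0.013  0.001] gap 18.21 q7 1.41
{"dx":0.0015, "dy":0.1396, "dz":-0.0016, "wx":0.0002, "wy":0.0000, "wz":-0.0001}
```

Emit:
move_arm(deltas=[{"fingers": 0.62, "dx": 0.0015, "dy": 0.04, "dz": -0.0016, "wx": 0, "wy": 0, "wz": 0}, {"fingers": 0.62, "dx": 0.0015, "dy": 0.08, "dz": -0.0016, "wx": 0, "wy": 0, "wz": 0}, {"fingers": 0.62, "dx": 0.0015, "dy": 0.12, "dz": -0.0016, "wx": 0, "wy": 0, "wz": 0}, {"fingers": 0.62, "dx": 0.0015, "dy": 0.14, "dz": -0.0016, "wx": 0, "wy": 0, "wz": 0}, {"fingers": 0.62, "dx": 0.0015, "dy": 0.14, "dz": -0.0016, "wx": 0, "wy": 0, "wz": 0}, {"fingers": 0.62, "dx": 0.0015, "dy": 0.14, "dz": -0.0016, "wx": 0, "wy": 0, "wz": 0}])

```text
time_s: 12.95
position: [0.5521, -0.0943, 0.1081]
tool_rot: [-0.7, 0.7, -0.101, 0.101]
wrist_force: [0.9, 0.8, 1.0]
finger_gap: 0.189
```

```bash
python3 - <<'E'
from h import *
s=st()
E
```

```text
t 12.95 pos [ 0.5521 -0.0943  0.1081] yaw 73.51 ydn [ 0.e+00 -6.e-04 -1.e+00] F [0.94 0.81 0.95] T [ 0.05   0.005 -0.045] gap 17.78 q7 1.41
```

Emit:
move_arm(deltas=[{"fingers": 1, "dx": 0, "dy": 0, "dz": 0, "wx": 0, "wy": 0, "wz": 0}, {"fingers": 1, "dx": 0, "dy": 0, "dz": 0, "wx": 0, "wy": 0, "wz": 0}, {"fingers": 1, "dx": 0, "dy": 0, "dz": 0, "wx": 0, "wy": 0, "wz": 0}, {"fingers": 1, "dx": 0, "dy": 0, "dz": 0, "wx": 0, "wy": 0, "wz": 0}], squeeze=8)

```text
time_s: 13.45
position: [0.5525, -0.0943, 0.1085]
tool_rot: [-0.7, 0.7, -0.101, 0.102]
wrist_force: [-0.5, 0.4, 2.6]
finger_gap: 0.095
```

```bash
python3 - <<'E'
from h import *
s=st();M=Rq(s['tool_rot']);print(M.T@s['wrist_force'],M.T@s['ft_torque'])
im,C=snap('wrist','w11.png')
cv2.imwrite('pics/zw11.png',cv2.resize(im[150:280,240:400],None,fx=5,fy=4.6,interpolation=cv2.INTER_NEAREST))
E
```

```text
t 13.45 pos [ 0.5525 -0.0943  0.1085] yaw 73.5 ydn [ 1.e-03 -7.e-04 -1.e+00] F [-0.49  0.44  2.62] T [ 0.031 -0.055  0.029] gap 8.97 q7 1.41
[-0.59000943 -2.62579479  0.27708424] [ 0.0459767  -0.02900369 -0.04421036]
```

View pics/zw11.png

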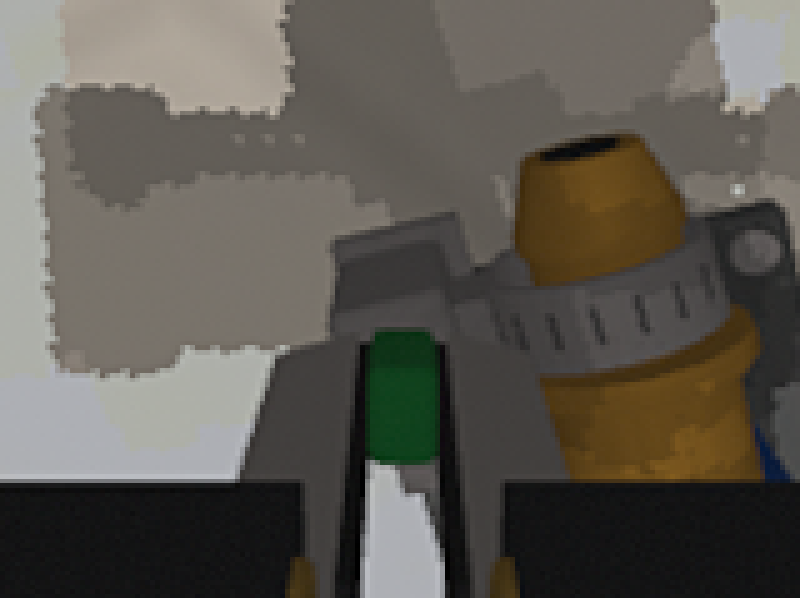

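```bash
python3 - <<'E'
from h import *
s=env.read_state();s['position']=np.array([.5515,-.0936,.1498]);C=cam('wrist',s);M=Rq(s['tool_rot'])
z=lambda a,b:(240+a/5-.4,150+b/4.6-.4)
for n,p,h in(('kfarL',(385,368),.122),('kfarR',(437,368),.122),('knearL',(383,292),.122),('knearR',(438,292),.122),('foot',(411,265),.102)):
    d=M.T@(plane(C,z(*p),h)-s['position']);print(n,(-d[0]*1e3).round(1),(d[2]*1e3).round(1))
# w3 key for comparison
E
```

```text
kfarL -7.4 -3.6
kfarR -7.4 4.5
knearL 6.1 -3.9
knearR 6.1 4.6
foot 5.3 0.6
```

Emit:
move_arm(deltas=[{"fingers": 1, "dx": -0.001, "dy": 0, "dz": 0, "wx": 0, "wy": 0, "wz": 0}, {"fingers": 1, "dx": -0.001, "dy": 0, "dz": 0, "wx": 0, "wy": 0, "wz": 0}, {"fingers": 1, "dx": -0.001, "dy": 0, "dz": 0, "wx": 0, "wy": 0.02, "wz": 0}, {"fingers": 1, "dx": -0.001, "dy": 0, "dz": 0, "wx": 0, "wy": 0.04, "wz": 0}, {"fingers": 1, "dx": -0.001, "dy": 0, "dz": 0, "wx": 0, "wy": 0.06, "wz": 0}], squeeze=45)

```text
time_s: 14.12
position: [0.5517, -0.0942, 0.1085]
tool_rot: [-0.687, 0.687, -0.167, 0.167]
wrist_force: [-1.0, 1.0, 2.0]
finger_gap: 0.087
```

```bash
python3 - <<'E'
from h import *
s=st();M=Rq(s['tool_rot']);print(M.T@s['wrist_force'],M.T@s['ft_torque'])
E
```

```text
t 14.12 pos [ 0.5517 -0.0942  0.1085] yaw 62.63 ydn [-0.e+00 -7.e-04 -1.e+00] F [-1.03  1.    1.96] T [-0.023  0.176  0.161] gap 8.17 q7 1.27
[-1.37182163 -1.95956026  0.41894184] [-0.10082613 -0.16152151  0.14536111]
```

Emit:
move_arm(deltas=[{"fingers": 1, "dx": 0, "dy": 0, "dz": 0, "wx": 0, "wy": 0.03, "wz": 0}, {"fingers": 1, "dx": 0, "dy": 0, "dz": 0, "wx": 0, "wy": 0.06, "wz": 0}, {"fingers": 1, "dx": 0, "dy": 0, "dz": 0, "wx": 0, "wy": 0.09, "wz": 0}, {"fingers": 1, "dx": 0, "dy": 0, "dz": 0, "wx": 0, "wy": 0.12, "wz": 0}, {"fingers": 1, "dx": 0, "dy": 0, "dz": 0, "wx": 0, "wy": 0.15, "wz": 0}])

```text
time_s: 14.75
position: [0.5509, -0.0944, 0.1085]
tool_rot: [-0.628, 0.629, -0.324, 0.323]
wrist_force: [-1.4, 0.9, 2.3]
finger_gap: 0.093
```

```bash
cat > r.py <<'E'
from h import *
s=st();M=Rq(s['tool_rot']);print('tool F',(M.T@s['wrist_force']).round(2),'Ttool',(M.T@s['ft_torque']).round(3))
yaw=np.degrees(np.arctan2(M[1,2],M[0,2]));print('turned',np.radians(73.5-yaw).round(3),'tau7',s['tau'][6].round(3))
E
python3 r.py
```

```text
t 14.75 pos [ 0.5509 -0.0944  0.1085] yaw 35.49 ydn [-1.6e-03 -9.0e-04 -1.0e+00] F [-1.39  0.93  2.26] T [-0.212  0.302  0.218] gap 8.74 q7 0.92
tool F [-1.57 -2.26 -0.6 ] Ttool [-0.369 -0.217  0.003]
turned 0.663 tau7 0.385
```

Emit:
move_arm(deltas=[{"fingers": 1, "dx": 0.001, "dy": 0, "dz": 0.0014, "wx": 0, "wy": 0.03, "wz": 0}, {"fingers": 1, "dx": 0.001, "dy": 0, "dz": 0.0014, "wx": 0, "wy": 0.06, "wz": 0}, {"fingers": 1, "dx": 0.001, "dy": 0, "dz": 0.0014, "wx": 0, "wy": 0.09, "wz": 0}, {"fingers": 1, "dx": 0.001, "dy": 0, "dz": 0.0014, "wx": 0, "wy": 0.12, "wz": 0}])

```text
time_s: 15.25
position: [0.5501, -0.0947, 0.1085]
tool_rot: [-0.555, 0.557, -0.437, 0.436]
wrist_force: [-2.4, -0.8, 4.6]
finger_gap: 0.089
```

```bash
python3 r.py; python3 - <<'E'
from h import *
im,C=snap('wrist','w12.png')
cv2.imwrite('pics/zw12.png',cv2.resize(im[150:280,240:400],None,fx=5,fy=4.6,interpolation=cv2.INTER_NEAREST))
E
python3 r.py
```

```text
t 15.25 pos [ 0.5501 -0.0947  0.1085] yaw 13.74 ydn [-3.9e-03 -9.0e-04 -1.0e+00] F [-2.39 -0.78  4.59] T [-0.221  0.682  0.255] gap 8.41 q7 0.64
tool F [ 0.19 -4.58 -2.53] Ttool [-0.715 -0.255 -0.053]
turned 1.043 tau7 0.368
t 15.3 pos [ 0.5501 -0.0947  0.1085] yaw 13.57 ydn [-0.004  -0.0011 -1.    ] F [-3.22 -0.35  4.84] T [-0.054  0.581  0.186] gap 8.42 q7 0.64
tool F [-0.41 -4.83 -3.23] Ttool [-0.577 -0.187  0.083]
turned 1.046 tau7 -0.274
```

View pics/zw12.png

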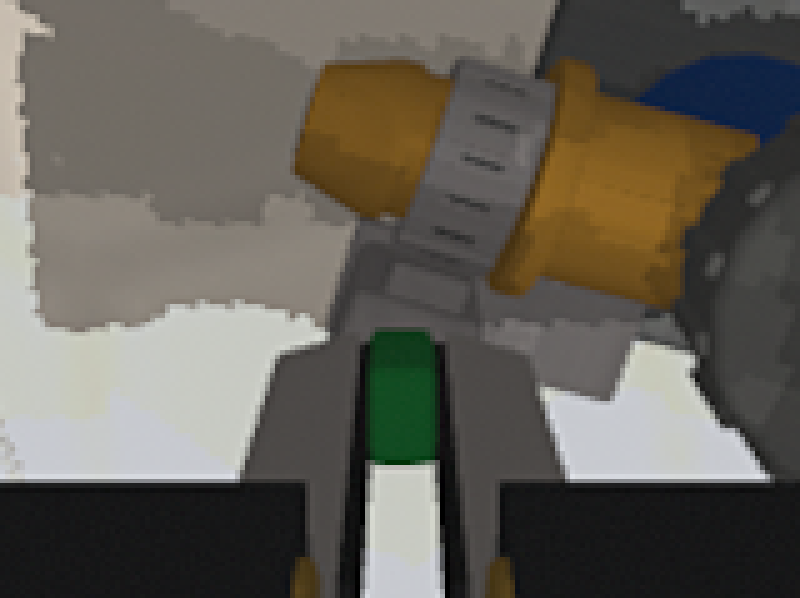

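Emit:
move_arm(deltas=[{"fingers": 1, "dx": 0, "dy": 0, "dz": 0, "wx": 0, "wy": 0.02, "wz": 0}, {"fingers": 1, "dx": 0, "dy": 0, "dz": 0, "wx": 0, "wy": 0.04, "wz": 0}])

```text
time_s: 15.55
position: [0.5489, -0.0945, 0.1086]
tool_rot: [-0.525, 0.528, -0.473, 0.47]
wrist_force: [-2.3, -0.5, 5.3]
finger_gap: 0.085
```

```bash
python3 r.py
```

```text
t 15.55 pos [ 0.5489 -0.0945  0.1086] yaw 6.31 ydn [-6.3e-03 -4.0e-04 -1.0e+00] F [-2.29 -0.54  5.31] T [-0.013  0.637  0.163] gap 8.0 q7 0.55
tool F [ 0.29 -5.29 -2.37] Ttool [-0.635 -0.163  0.056]
turned 1.173 tau7 0.166
```

Emit:
move_arm(deltas=[{"fingers": 1, "dx": 0, "dy": 0, "dz": 0, "wx": 0, "wy": 0.02, "wz": 0}, {"fingers": 1, "dx": 0, "dy": 0, "dz": 0, "wx": 0, "wy": 0.04, "wz": 0}])

```text
time_s: 15.8
position: [0.5475, -0.0942, 0.1086]
tool_rot: [0.494, -0.498, 0.506, -0.502]
wrist_force: [-3.3, -0.6, 6.0]
finger_gap: 0.091
```

```bash
python3 r.py
```

```text
t 15.8 pos [ 0.5475 -0.0942  0.1086] yaw -0.95 ydn [-9.e-03  3.e-04 -1.e+00] F [-3.28 -0.61  6.03] T [0.077 0.688 0.171] gap 8.56 q7 0.46
tool F [ 0.67 -6.   -3.33] Ttool [-0.689 -0.172  0.064]
turned 1.299 tau7 0.17
```

```bash
python3 - <<'E'
from h import *
im,C=snap('wrist','w13.png')
cv2.imwrite('pics/zw13.png',cv2.resize(im[150:280,240:400],None,fx=5,fy=4.6,interpolation=cv2.INTER_NEAREST))
rows([(.5513,-.0942,.1085,-1.5)])
E
python3 r.py
```

```text
{"dx":-0.0003, "dy":0.0002, "dz":0.0128, "wx":0.0029, "wy":0.0024, "wz":-0.0000}
t 15.85 pos [ 0.5475 -0.0942  0.1086] yaw -1.07 ydn [-9.1e-03  2.0e-04 -1.0e+00] F [-2.91  0.84  5.86] T [0.156 0.718 0.231] gap 8.25 q7 0.45
tool F [-0.79 -5.83 -2.98] Ttool [-0.72  -0.233  0.14 ]
turned 1.301 tau7 -0.252
```

View pics/zw13.png

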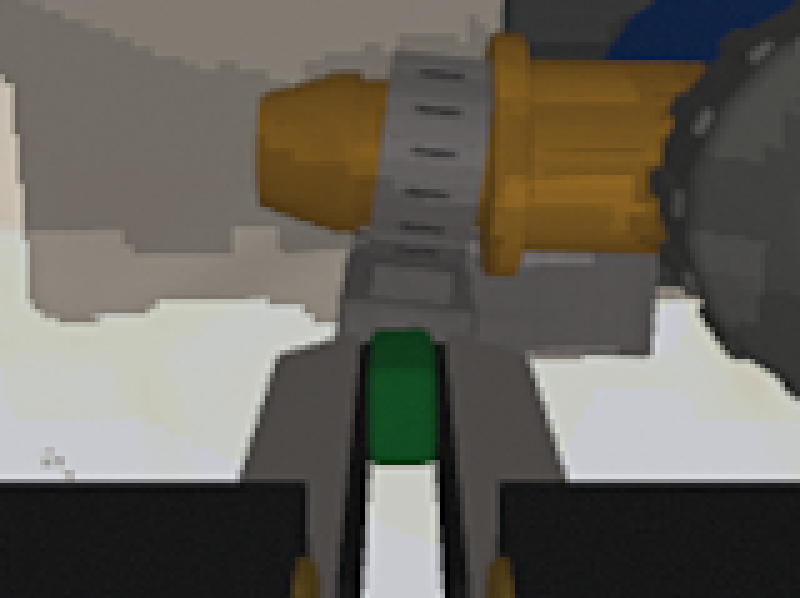

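Emit:
move_arm(deltas=[{"fingers": 1, "dx": 0, "dy": 0, "dz": 0.005, "wx": 0.001, "wy": 0, "wz": 0}, {"fingers": 1, "dx": 0, "dy": 0, "dz": 0.01, "wx": 0.002, "wy": 0, "wz": 0}, {"fingers": 1, "dx": 0, "dy": 0, "dz": 0.013, "wx": 0.003, "wy": 0, "wz": 0}, {"fingers": 1, "dx": 0, "dy": 0, "dz": 0.013, "wx": 0.003, "wy": 0, "wz": 0}, {"fingers": 1, "dx": 0, "dy": 0, "dz": 0.013, "wx": 0.003, "wy": 0, "wz": 0}])

```text
time_s: 16.48
position: [0.5478, -0.0942, 0.1085]
tool_rot: [0.494, -0.497, 0.506, -0.503]
wrist_force: [-6.5, -0.3, 9.7]
finger_gap: 0.091
```

```bash
python3 r.py; python3 - <<'E'
from h import *
im,C=snap('wrist','w14.png')
cv2.imwrite('pics/zw14.png',cv2.resize(im[150:280,240:400],None,fx=5,fy=4.6,interpolation=cv2.INTER_NEAREST))
E
python3 r.py
```

```text
t 16.48 pos [ 0.5478 -0.0942  0.1085] yaw -1.03 ydn [-0.0063  0.0015 -1.    ] F [-6.45 -0.3   9.72] T [0.028 1.722 0.225] gap 8.56 q7 0.46
tool F [ 0.4  -9.68 -6.51] Ttool [-1.722 -0.223 -0.004]
turned 1.301 tau7 -0.213
t 16.52 pos [ 0.5478 -0.0942  0.1086] yaw -1.03 ydn [-0.0062  0.0014 -1.    ] F [-6.42 -0.53 10.44] T [-0.042  1.808  0.228] gap 8.39 q7 0.46
tool F [  0.63 -10.4   -6.48] Ttool [-1.807 -0.225 -0.076]
turned 1.301 tau7 -0.213
```

View pics/zw14.png

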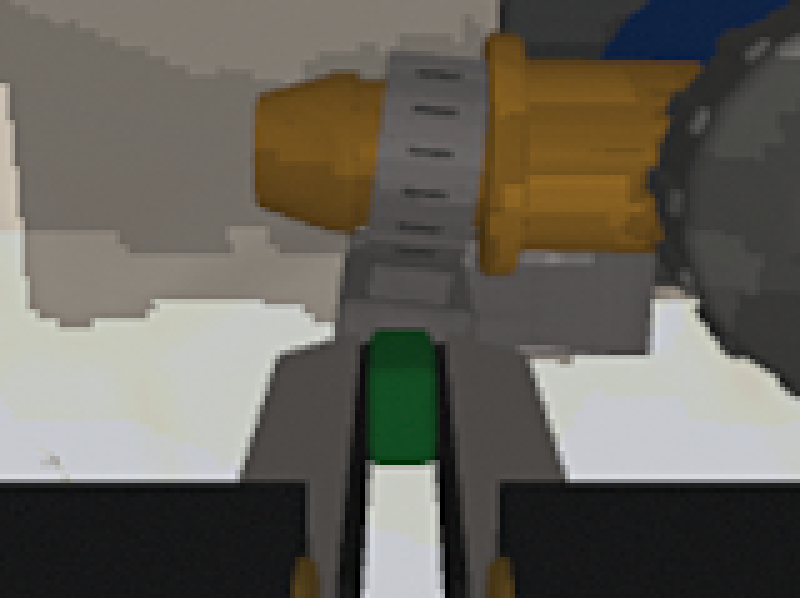

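Emit:
move_arm(deltas=[{"fingers": 1, "dx": 0, "dy": -0.003, "dz": 0.012, "wx": 0.002, "wy": 0.02, "wz": 0}, {"fingers": 1, "dx": 0, "dy": -0.003, "dz": 0.012, "wx": 0.002, "wy": 0.04, "wz": 0}])

```text
time_s: 16.77
position: [0.5478, -0.0942, 0.1088]
tool_rot: [0.461, -0.464, 0.537, -0.533]
wrist_force: [-5.3, -1.5, 4.6]
finger_gap: 0.09
```

```bash
python3 r.py
```

```text
t 16.77 pos [ 0.5478 -0.0942  0.1088] yaw -8.32 ydn [-0.0067  0.0021 -1.    ] F [-5.29 -1.52  4.62] T [-0.083  1.392  0.184] gap 8.48 q7 0.36
tool F [ 2.26 -4.59 -5.04] Ttool [-1.366 -0.18  -0.285]
turned 1.428 tau7 0.178
```

Emit:
move_arm(deltas=[{"fingers": 1, "dx": 0, "dy": 0, "dz": 0.012, "wx": 0.002, "wy": 0.02, "wz": 0}, {"fingers": 1, "dx": 0, "dy": 0, "dz": 0.012, "wx": 0.002, "wy": 0.04, "wz": 0}])

```text
time_s: 17.02
position: [0.5478, -0.0943, 0.1087]
tool_rot: [0.426, -0.429, 0.566, -0.561]
wrist_force: [-6.1, 0.3, 9.5]
finger_gap: 0.091
```

```bash
python3 r.py
```

```text
t 17.02 pos [ 0.5478 -0.0943  0.1087] yaw -15.61 ydn [-0.0072  0.0028 -1.    ] F [-6.05  0.27  9.54] T [0.165 1.757 0.208] gap 8.51 q7 0.27
tool F [ 1.36 -9.5  -5.97] Ttool [-1.737 -0.205 -0.315]
turned 1.555 tau7 0.165
```

Emit:
move_arm(deltas=[{"fingers": 1, "dx": 0, "dy": 0, "dz": 0.012, "wx": 0.002, "wy": 0.02, "wz": 0}, {"fingers": 1, "dx": 0, "dy": 0, "dz": 0.012, "wx": 0.002, "wy": 0.035, "wz": 0}])

```text
time_s: 17.27
position: [0.5477, -0.0944, 0.1087]
tool_rot: [0.394, -0.397, 0.589, -0.583]
wrist_force: [-6.8, 1.5, 10.4]
finger_gap: 0.087
```

```bash
python3 r.py; python3 - <<'E'
from h import *
im,C=snap('wrist','w15.png')
cv2.imwrite('pics/zw15.png',cv2.resize(im[150:280,240:400],None,fx=5,fy=4.6,interpolation=cv2.INTER_NEAREST))
E
python3 r.py
```

```text
t 17.27 pos [ 0.5477 -0.0944  0.1087] yaw -21.95 ydn [-0.0079  0.0035 -1.    ] F [-6.84  1.48 10.36] T [0.494 1.825 0.269] gap 8.22 q7 0.19
tool F [  1.18 -10.3   -6.98] Ttool [-1.878 -0.267 -0.226]
turned 1.666 tau7 0.027
t 17.32 pos [ 0.5477 -0.0944  0.1086] yaw -22.03 ydn [-0.0079  0.0034 -1.    ] F [-6.63  0.47 11.69] T [0.476 1.753 0.275] gap 8.49 q7 0.19
tool F [  2.05 -11.64  -6.43] Ttool [-1.804 -0.272 -0.219]
turned 1.667 tau7 -0.272
```

View pics/zw15.png

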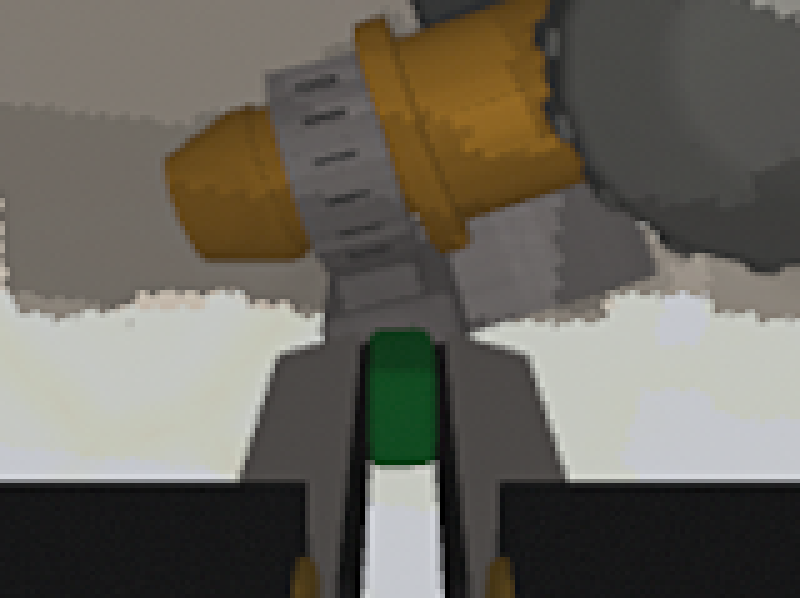

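Emit:
move_arm(deltas=[{"fingers": 0.62, "dx": 0, "dy": 0, "dz": 0, "wx": 0.0025, "wy": 0, "wz": 0}, {"fingers": 0.62, "dx": 0, "dy": 0, "dz": 0, "wx": 0.0025, "wy": 0, "wz": 0}, {"fingers": 0.62, "dx": 0, "dy": -0.13, "dz": 0, "wx": 0.0025, "wy": 0, "wz": 0}, {"fingers": 0.62, "dx": 0, "dy": -0.13, "dz": 0, "wx": 0.0025, "wy": 0, "wz": 0}, {"fingers": 0.62, "dx": 0, "dy": -0.13, "dz": 0, "wx": 0.0025, "wy": 0, "wz": 0}])

```text
time_s: 17.95
position: [0.5478, -0.0942, 0.1472]
tool_rot: [0.395, -0.396, 0.587, -0.586]
wrist_force: [-0.5, 0.2, -0.0]
finger_gap: 0.19
```

```bash
python3 r.py; python3 - <<'E'
from h import *
im,C=snap('wrist','w16.png')
cv2.imwrite('pics/zw16.png',cv2.resize(im[130:260,240:400],None,fx=5,fy=4.6,interpolation=cv2.INTER_NEAREST));print(green(im))
E
```

```text
t 17.95 pos [ 0.5478 -0.0942  0.1472] yaw -22.01 ydn [-1.1e-03  8.0e-04 -1.0e+00] F [-0.47  0.2  -0.02] T [-0.038  0.055  0.018] gap 17.9 q7 0.16
tool F [-0.01  0.02 -0.51] Ttool [-0.037 -0.018 -0.056]
turned 1.667 tau7 -0.003
[(np.int32(227), array([320.3, 218.8]), array([315, 208,  11,  23], dtype=int32))]
```

View pics/zw16.png

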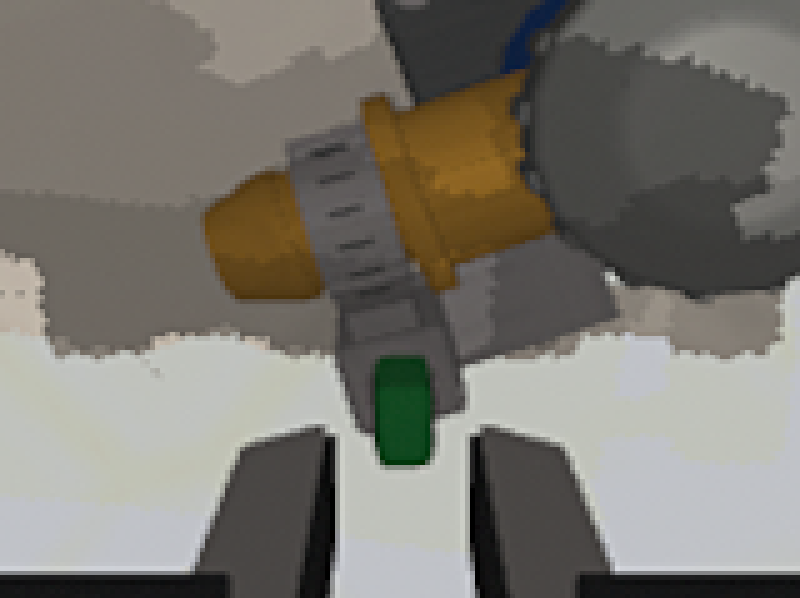

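```bash
python3 - <<'E'
from h import *
rows([(.5485,-.0940,.145,-3),(.5485,-.0940,.0700,-3)])
E
```

```text
{"dx":-0.0017, "dy":0.0060, "dz":0.0032, "wx":0.0007, "wy":-0.1056, "wz":-0.0001}
{"dx":-0.0016, "dy":0.2560, "dz":0.0037, "wx":0.0007, "wy":-0.1056, "wz":-0.0001}
```

Emit:
move_arm(deltas=[{"fingers": 0.28, "dx": -0.0017, "dy": 0.006, "dz": 0.003, "wx": 0.0007, "wy": -0.05, "wz": 0}, {"fingers": 0.28, "dx": -0.0017, "dy": 0.006, "dz": 0.003, "wx": 0.0007, "wy": -0.1056, "wz": 0}, {"fingers": 0.28, "dx": -0.0017, "dy": 0.006, "dz": 0.003, "wx": 0.0007, "wy": -0.1056, "wz": 0}, {"fingers": 0.28, "dx": -0.0017, "dy": 0.006, "dz": 0.003, "wx": 0.0007, "wy": -0.1056, "wz": 0}, {"fingers": 0.28, "dx": -0.0017, "dy": 0.1, "dz": 0.003, "wx": 0.0007, "wy": -0.1056, "wz": 0}, {"fingers": 0.28, "dx": -0.0017, "dy": 0.2, "dz": 0.0035, "wx": 0.0007, "wy": -0.1056, "wz": 0}, {"fingers": 0.28, "dx": -0.0017, "dy": 0.256, "dz": 0.0035, "wx": 0.0007, "wy": -0.1056, "wz": 0}, {"fingers": 0.28, "dx": -0.0017, "dy": 0.256, "dz": 0.0035, "wx": 0.0007, "wy": -0.1056, "wz": 0}])

```text
time_s: 19.0
position: [0.5476, -0.0939, 0.069]
tool_rot: [0.486, -0.487, 0.514, -0.512]
wrist_force: [0.6, -0.3, -0.0]
finger_gap: 0.359
```

```bash
python3 r.py; python3 - <<'E'
from h import *
im,C=snap('wrist','w17.png')
cv2.imwrite('pics/zw17.png',cv2.resize(im[130:280,240:400],None,fx=5,fy=4,interpolation=cv2.INTER_NEAREST))
E
```

```text
t 19.0 pos [ 0.5476 -0.0939  0.069 ] yaw -3.06 ydn [-2.3e-03  5.0e-04 -1.0e+00] F [ 0.63 -0.35 -0.01] T [-0.043  0.102  0.037] gap 33.73 q7 0.47
tool F [0.31 0.01 0.65] Ttool [-0.1   -0.036 -0.048]
turned 1.336 tau7 0.035
```

View pics/zw17.png

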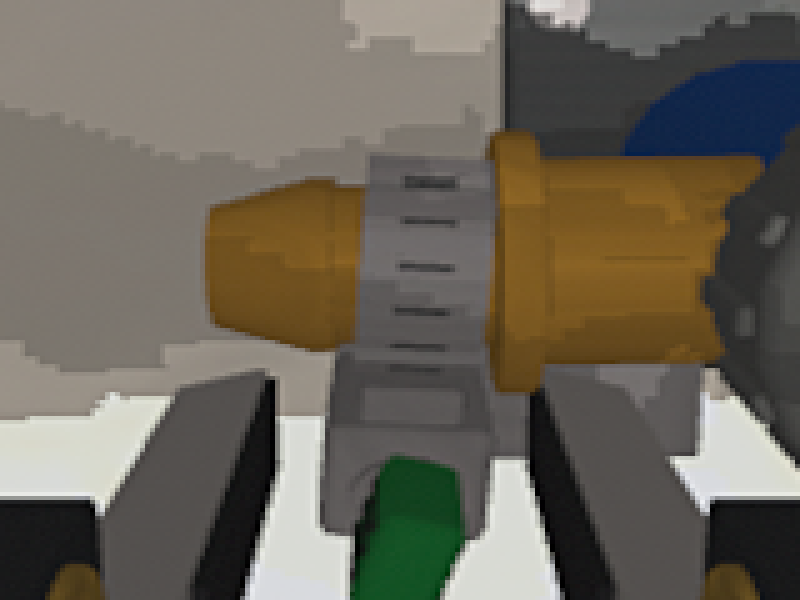

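Emit:
move_arm(deltas=[{"fingers": 0.45, "dx": 0, "dy": 0, "dz": 0.005, "wx": 0.0007, "wy": -0.006, "wz": 0}, {"fingers": 1, "dx": 0, "dy": 0, "dz": 0.005, "wx": 0.0007, "wy": -0.006, "wz": 0}, {"fingers": 1, "dx": 0, "dy": 0, "dz": 0.005, "wx": 0.0007, "wy": -0.006, "wz": 0}, {"fingers": 1, "dx": 0, "dy": 0, "dz": 0.008, "wx": 0.0007, "wy": -0.006, "wz": 0}, {"fingers": 1, "dx": 0, "dy": 0, "dz": 0.012, "wx": 0.0007, "wy": -0.006, "wz": 0}, {"fingers": 1, "dx": 0, "dy": 0, "dz": 0.014, "wx": 0.0007, "wy": -0.006, "wz": 0}, {"fingers": 1, "dx": 0, "dy": 0, "dz": 0.014, "wx": 0.0007, "wy": -0.006, "wz": 0}], squeeze=25)

```text
time_s: 19.92
position: [0.5501, -0.0946, 0.0706]
tool_rot: [0.491, -0.492, 0.51, -0.508]
wrist_force: [-6.7, -1.7, 10.4]
finger_gap: 0.207
```

```bash
python3 r.py; python3 - <<'E'
from h import *
im,C=snap('wrist','w18.png')
cv2.imwrite('pics/zw18.png',cv2.resize(im[130:280,240:400],None,fx=5,fy=4,interpolation=cv2.INTER_NEAREST))
E
```

```text
t 19.93 pos [ 0.5501 -0.0946  0.0706] yaw -2.0 ydn [-0.0023  0.0011 -1.    ] F [-6.69 -1.72 10.39] T [-0.211  1.809  0.078] gap 19.49 q7 0.48
tool F [  1.94 -10.37  -6.65] Ttool [-1.801 -0.075 -0.274]
turned 1.318 tau7 -0.049
```

View pics/zw18.png

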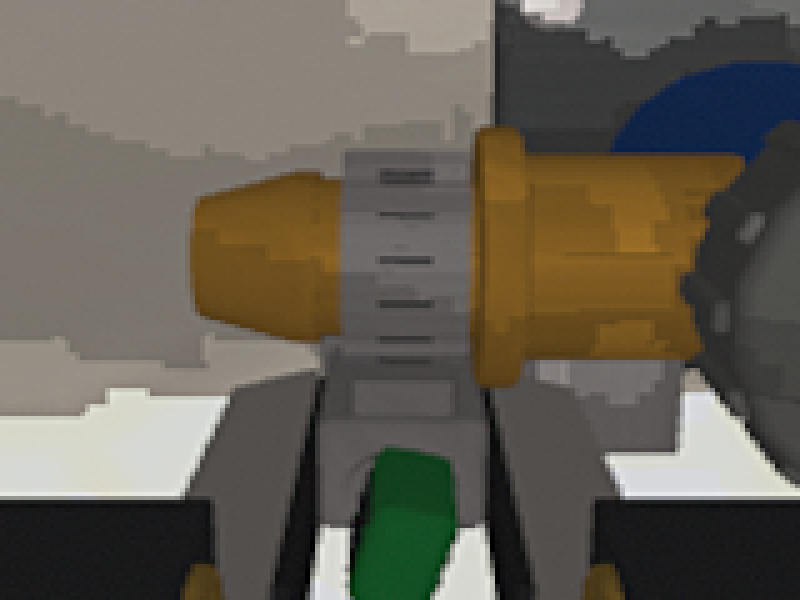

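Emit:
move_arm(deltas=[{"fingers": 1, "dx": 0, "dy": 0, "dz": 0, "wx": 0, "wy": 0, "wz": 0}, {"fingers": 0.28, "dx": 0, "dy": 0, "dz": 0, "wx": 0, "wy": 0, "wz": 0}, {"fingers": 0.28, "dx": 0, "dy": 0, "dz": 0, "wx": 0, "wy": 0, "wz": 0}, {"fingers": 0.28, "dx": 0, "dy": -0.1, "dz": 0, "wx": 0, "wy": 0, "wz": 0}, {"fingers": 0.28, "dx": 0, "dy": -0.2, "dz": 0, "wx": 0, "wy": 0, "wz": 0}, {"fingers": 0.28, "dx": 0, "dy": -0.26, "dz": 0, "wx": 0, "wy": 0.04, "wz": 0}, {"fingers": 0.62, "dx": 0, "dy": -0.26, "dz": 0, "wx": 0, "wy": 0.083, "wz": 0}, {"fingers": 0.62, "dx": 0, "dy": -0.26, "dz": 0, "wx": 0, "wy": 0.083, "wz": 0}, {"fingers": 0.62, "dx": 0, "dy": -0.26, "dz": 0, "wx": 0, "wy": 0.083, "wz": 0}, {"fingers": 0.62, "dx": 0, "dy": -0.26, "dz": 0, "wx": 0, "wy": 0.083, "wz": 0}])

```text
time_s: 21.22
position: [0.5501, -0.0947, 0.1483]
tool_rot: [0.421, -0.422, 0.569, -0.567]
wrist_force: [0.4, 0.3, 0.4]
finger_gap: 0.19
```

```bash
python3 r.py; python3 - <<'E'
from h import *
im,C=snap('wrist','w19.png')
cv2.imwrite('pics/zw19.png',cv2.resize(im[130:260,240:400],None,fx=5,fy=4.6,interpolation=cv2.INTER_NEAREST));print(green(im))
E
```

```text
t 21.23 pos [ 0.5501 -0.0947  0.1483] yaw -16.88 ydn [-0.0028  0.0012 -1.    ] F [0.36 0.26 0.36] T [-0.129  0.125  0.028] gap 17.81 q7 0.22
tool F [-0.35 -0.36  0.26] Ttool [-0.082 -0.028 -0.16 ]
turned 1.577 tau7 0.011
[(np.int32(240), array([319.7, 218.3]), array([315, 207,  11,  24], dtype=int32)), (np.int32(154), array([184.1, 274. ]), array([175, 266,  20,  15], dtype=int32))]
```

View pics/zw19.png

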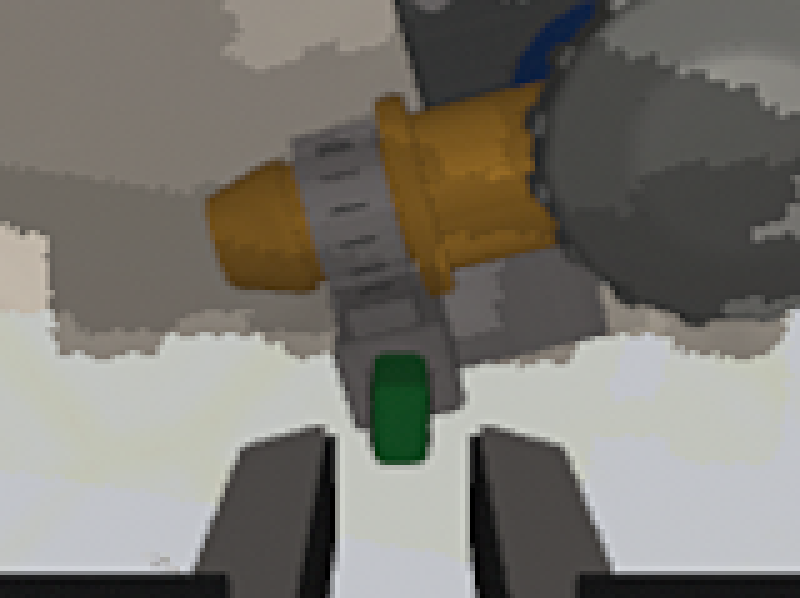

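Emit:
move_arm(deltas=[{"fingers": 0.62, "dx": 0, "dy": 0.05, "dz": 0, "wx": 0.001, "wy": 0, "wz": 0}, {"fingers": 0.62, "dx": 0, "dy": 0.1, "dz": 0, "wx": 0.001, "wy": 0, "wz": 0}, {"fingers": 0.62, "dx": 0, "dy": 0.131, "dz": 0, "wx": 0.001, "wy": 0, "wz": 0}, {"fingers": 0.62, "dx": 0, "dy": 0.131, "dz": 0, "wx": 0.001, "wy": 0, "wz": 0}, {"fingers": 1, "dx": 0, "dy": 0.131, "dz": 0, "wx": 0.001, "wy": 0, "wz": 0}, {"fingers": 1, "dx": 0, "dy": 0.131, "dz": 0, "wx": 0.001, "wy": 0, "wz": 0}, {"fingers": 1, "dx": 0, "dy": 0.131, "dz": 0, "wx": 0.001, "wy": 0, "wz": 0}], squeeze=45)

```text
time_s: 22.15
position: [0.5502, -0.0947, 0.1093]
tool_rot: [-0.421, 0.421, -0.568, 0.568]
wrist_force: [0.3, 0.0, -1.2]
finger_gap: 0.09
```

```bash
python3 r.py
```

```text
t 22.15 pos [ 0.5502 -0.0947  0.1093] yaw -16.9 ydn [ 9.e-04  1.e-04 -1.e+00] F [ 0.29  0.02 -1.23] T [-0.124  0.027 -0.024] gap 8.5 q7 0.26
tool F [-0.11  1.23  0.27] Ttool [ 0.011  0.023 -0.126]
turned 1.578 tau7 0.004
```

Emit:
move_arm(deltas=[{"fingers": 1, "dx": -0.002, "dy": 0, "dz": 0.006, "wx": 0, "wy": 0.01, "wz": 0}, {"fingers": 1, "dx": -0.003, "dy": 0, "dz": 0.0095, "wx": 0, "wy": 0.022, "wz": 0}, {"fingers": 1, "dx": -0.003, "dy": 0, "dz": 0.0095, "wx": 0, "wy": 0.034, "wz": 0}])

```text
time_s: 22.52
position: [0.5506, -0.0947, 0.1092]
tool_rot: [0.389, -0.39, 0.591, -0.589]
wrist_force: [-6.4, -0.3, 4.2]
finger_gap: 0.089
```

```bash
python3 r.py
```

```text
t 22.52 pos [ 0.5506 -0.0947  0.1092] yaw -23.15 ydn [-0.0039  0.001  -1.    ] F [-6.45 -0.34  4.17] T [-0.2    1.691  0.169] gap 8.33 q7 0.18
tool F [ 2.85 -4.15 -5.81] Ttool [-1.476 -0.166 -0.849]
turned 1.687 tau7 0.014
```

Emit:
move_arm(deltas=[{"fingers": 1, "dx": -0.004, "dy": 0, "dz": 0.0095, "wx": 0.001, "wy": 0.012, "wz": 0}, {"fingers": 1, "dx": -0.004, "dy": 0, "dz": 0.0095, "wx": 0.001, "wy": 0.024, "wz": 0}])

```text
time_s: 22.78
position: [0.5506, -0.0947, 0.1091]
tool_rot: [0.364, -0.368, 0.606, -0.603]
wrist_force: [-6.6, 0.4, 5.9]
finger_gap: 0.09
```

```bash
python3 r.py
```

```text
t 22.77 pos [ 0.5506 -0.0947  0.1091] yaw -27.6 ydn [-6.8e-03  9.0e-04 -1.0e+00] F [-6.63  0.39  5.93] T [-0.118  2.051  0.21 ] gap 8.49 q7 0.12
tool F [ 2.74 -5.89 -6.1 ] Ttool [-1.763 -0.207 -1.056]
turned 1.764 tau7 -0.014
```

Emit:
move_arm(deltas=[{"fingers": 1, "dx": -0.004, "dy": 0, "dz": 0.009, "wx": 0.001, "wy": 0.008, "wz": 0}, {"fingers": 1, "dx": -0.004, "dy": 0, "dz": 0.009, "wx": 0.001, "wy": 0.016, "wz": 0}])

```text
time_s: 23.02
position: [0.5506, -0.0947, 0.1091]
tool_rot: [0.348, -0.353, 0.616, -0.612]
wrist_force: [-7.2, -0.0, 6.4]
finger_gap: 0.091
```

```bash
python3 r.py; python3 - <<'E'
from h import *
im,C=snap('wrist','w20.png')
cv2.imwrite('pics/zw20.png',cv2.resize(im[150:280,240:400],None,fx=5,fy=4.6,interpolation=cv2.INTER_NEAREST))
E
python3 r.py
```

```text
t 23.02 pos [ 0.5506 -0.0947  0.1091] yaw -30.58 ydn [-9.7e-03  7.0e-04 -1.0e+00] F [-7.2  -0.03  6.36] T [-0.033  2.085  0.255] gap 8.59 q7 0.07
tool F [ 3.71 -6.29 -6.23] Ttool [-1.778 -0.254 -1.091]
turned 1.817 tau7 -0.106
t 23.07 pos [ 0.5506 -0.0947  0.1092] yaw -30.62 ydn [-9.6e-03  6.0e-04 -1.0e+00] F [-6.7  -0.04  6.64] T [-0.016  2.075  0.252] gap 8.46 q7 0.07
tool F [ 3.48 -6.58 -5.8 ] Ttool [-1.776 -0.251 -1.073]
turned 1.817 tau7 -0.273
```

View pics/zw20.png

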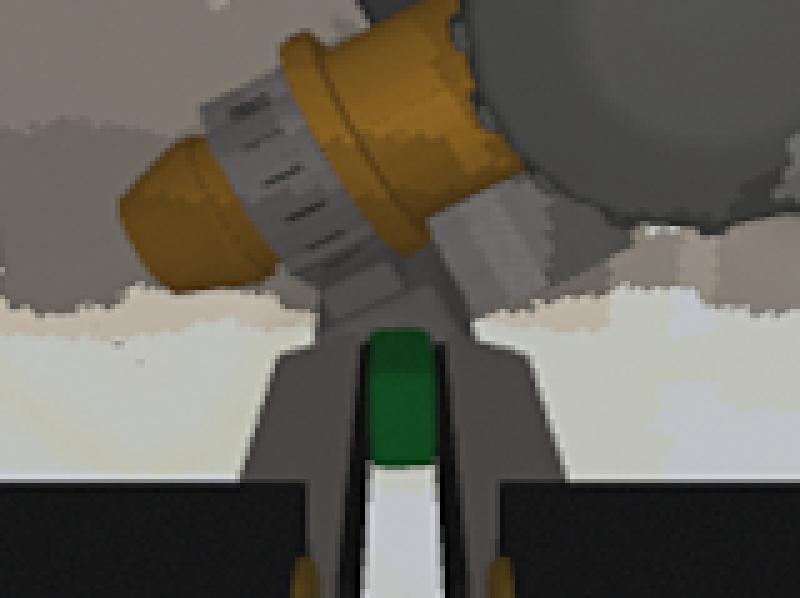

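Emit:
move_arm(deltas=[{"fingers": 0.62, "dx": 0, "dy": 0, "dz": 0, "wx": 0, "wy": 0, "wz": 0}, {"fingers": 0.62, "dx": 0, "dy": 0, "dz": 0, "wx": 0.0025, "wy": 0, "wz": -0.0015}, {"fingers": 0.62, "dx": 0, "dy": -0.13, "dz": 0, "wx": 0.0025, "wy": 0, "wz": -0.0015}, {"fingers": 0.62, "dx": 0, "dy": -0.13, "dz": 0, "wx": 0.0025, "wy": 0, "wz": -0.0015}, {"fingers": 0.62, "dx": 0, "dy": -0.13, "dz": 0, "wx": 0.0025, "wy": 0, "wz": -0.0015}, {"fingers": 0.62, "dx": 0, "dy": -0.13, "dz": 0, "wx": 0.0025, "wy": 0, "wz": -0.0015}])

```text
time_s: 23.82
position: [0.5505, -0.0943, 0.1472]
tool_rot: [-0.347, 0.354, -0.613, 0.615]
wrist_force: [0.5, 0.4, -0.6]
finger_gap: 0.191
```

```bash
python3 r.py; python3 - <<'E'
from h import *
im,C=snap('wrist','w21.png')
cv2.imwrite('pics/zw21.png',cv2.resize(im[130:260,240:400],None,fx=5,fy=4.6,interpolation=cv2.INTER_NEAREST));print(green(im))
E
```

```text
t 23.82 pos [ 0.5505 -0.0943  0.1472] yaw -30.62 ydn [-0.0067 -0.0071 -1.    ] F [ 0.47  0.36 -0.56] T [-0.083  0.13  -0.032] gap 17.93 q7 0.03
tool F [-0.56  0.55  0.22] Ttool [-0.07   0.032 -0.138]
turned 1.817 tau7 0.0
[(np.int32(233), array([320.2, 218.2]), array([315, 207,  11,  24], dtype=int32))]
```

View pics/zw21.png

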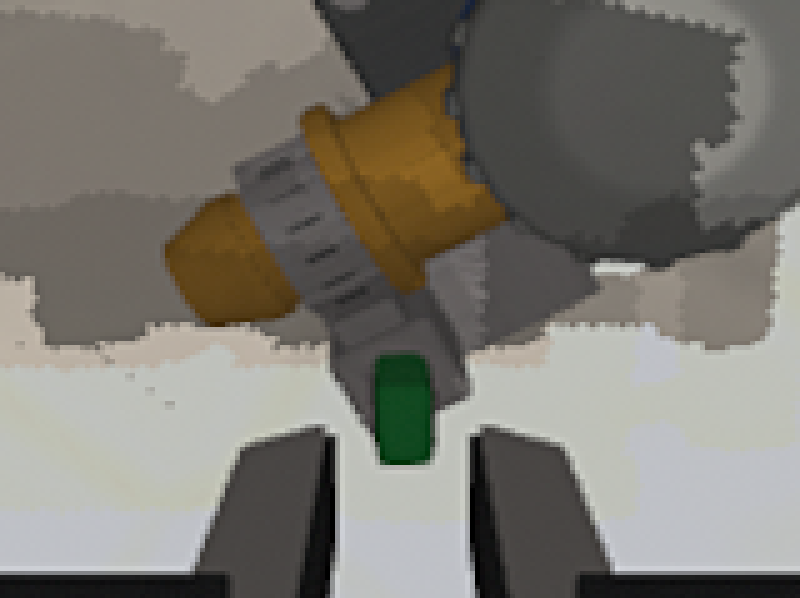

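```bash
python3 - <<'E'
from h import *
rows([(.5505,-.0945,.147,-2)])
E
```

```text
{"dx":0.0001, "dy":0.0008, "dz":0.0002, "wx":0.0014, "wy":-0.1590, "wz":0.0028}
```

Emit:
move_arm(deltas=[{"fingers": 0.28, "dx": 0, "dy": 0, "dz": 0, "wx": 0.0014, "wy": -0.08, "wz": 0.0028}, {"fingers": 0.28, "dx": 0, "dy": 0, "dz": 0, "wx": 0.0014, "wy": -0.159, "wz": 0.0028}, {"fingers": 0.28, "dx": 0, "dy": 0, "dz": 0, "wx": 0.0014, "wy": -0.159, "wz": 0.0028}, {"fingers": 0.28, "dx": 0, "dy": 0, "dz": 0, "wx": 0.0014, "wy": -0.159, "wz": 0.0028}, {"fingers": 0.28, "dx": 0, "dy": 0, "dz": 0, "wx": 0.0014, "wy": -0.159, "wz": 0.0028}])

```text
time_s: 24.5
position: [0.5503, -0.0945, 0.1469]
tool_rot: [0.49, -0.491, 0.509, -0.509]
wrist_force: [0.7, 0.4, -0.4]
finger_gap: 0.359
```

```bash
python3 r.py; python3 - <<'E'
from h import *
im,C=snap('wrist','w22.png')
cv2.imwrite('pics/zw22.png',cv2.resize(im[130:260,240:400],None,fx=5,fy=4.6,interpolation=cv2.INTER_NEAREST));print(green(im))
E
```

```text
t 24.5 pos [ 0.5503 -0.0945  0.1469] yaw -2.13 ydn [-6.e-04 -1.e-04 -1.e+00] F [ 0.66  0.38 -0.35] T [-0.024  0.071  0.015] gap 33.7 q7 0.43
tool F [-0.4   0.35  0.65] Ttool [-0.07  -0.015 -0.027]
turned 1.32 tau7 0.0
[(np.int32(243), array([321.4, 219. ]), array([314, 207,  15,  25], dtype=int32)), (np.int32(167), array([163.3, 239.8]), array([153, 232,  23,  15], dtype=int32))]
```

View pics/zw22.png

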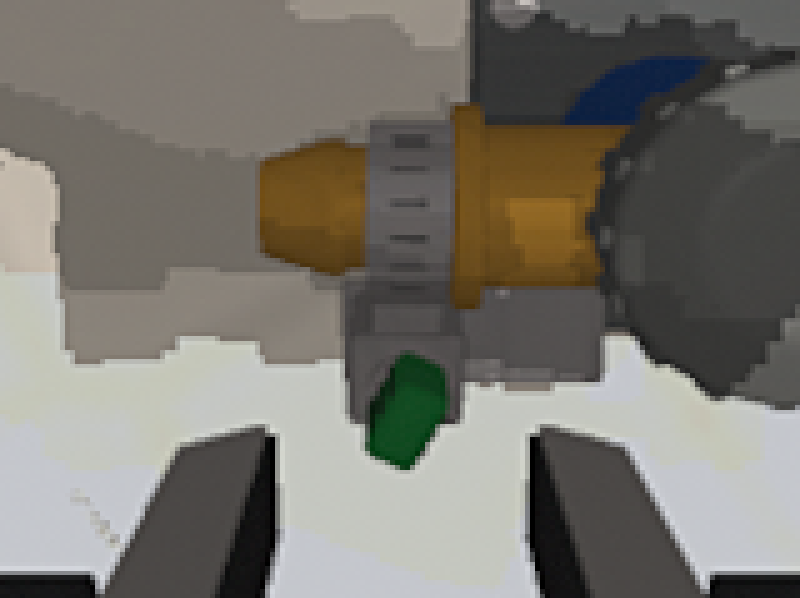

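```bash
python3 - <<'E'
from h import *
rows([(.5504,-.0947,.147,-30.6),(.5504,-.0947,.109,-30.6)])
E
```

```text
{"dx":0.0007, "dy":-0.0000, "dz":0.0003, "wx":0.0002, "wy":0.1583, "wz":0.0001}
{"dx":0.0007, "dy":0.1266, "dz":0.0004, "wx":0.0002, "wy":0.1583, "wz":0.0001}
```

Emit:
move_arm(deltas=[{"fingers": 0.62, "dx": 0.0007, "dy": 0, "dz": 0.0003, "wx": 0.0002, "wy": 0.08, "wz": 0}, {"fingers": 0.62, "dx": 0.0007, "dy": 0, "dz": 0.0003, "wx": 0.0002, "wy": 0.158, "wz": 0}, {"fingers": 0.62, "dx": 0.0007, "dy": 0, "dz": 0.0003, "wx": 0.0002, "wy": 0.158, "wz": 0}, {"fingers": 0.62, "dx": 0.0007, "dy": 0, "dz": 0.0003, "wx": 0.0002, "wy": 0.158, "wz": 0}, {"fingers": 0.62, "dx": 0.0007, "dy": 0.06, "dz": 0.0003, "wx": 0.0002, "wy": 0.158, "wz": 0}, {"fingers": 0.62, "dx": 0.0007, "dy": 0.126, "dz": 0.0003, "wx": 0.0002, "wy": 0.158, "wz": 0}, {"fingers": 0.62, "dx": 0.0007, "dy": 0.126, "dz": 0.0003, "wx": 0.0002, "wy": 0.158, "wz": 0}, {"fingers": 1, "dx": 0.0007, "dy": 0.126, "dz": 0.0003, "wx": 0.0002, "wy": 0.158, "wz": 0}, {"fingers": 1, "dx": 0.0007, "dy": 0.126, "dz": 0.0003, "wx": 0.0002, "wy": 0.158, "wz": 0}, {"fingers": 1, "dx": 0.0007, "dy": 0.126, "dz": 0.0003, "wx": 0.0002, "wy": 0.158, "wz": 0}], squeeze=45)

```text
time_s: 25.8
position: [0.5502, -0.0947, 0.1097]
tool_rot: [-0.351, 0.351, -0.614, 0.614]
wrist_force: [-1.9, 0.0, 2.5]
finger_gap: 0.094
```

```bash
python3 r.py
```

```text
t 25.8 pos [ 0.5502 -0.0947  0.1097] yaw -30.52 ydn [ 1.e-04 -3.e-04 -1.e+00] F [-1.94  0.01  2.5 ] T [-0.016  0.665  0.169] gap 8.87 q7 0.08
tool F [ 0.97 -2.5  -1.68] Ttool [-0.565 -0.169 -0.351]
turned 1.815 tau7 -0.134
```

Emit:
move_arm(deltas=[{"fingers": 1, "dx": 0, "dy": 0, "dz": 0, "wx": 0, "wy": 0.005, "wz": 0}, {"fingers": 1, "dx": 0, "dy": 0, "dz": 0, "wx": 0, "wy": 0.01, "wz": 0}])

```text
time_s: 26.05
position: [0.5499, -0.0946, 0.1098]
tool_rot: [0.341, -0.341, 0.62, -0.619]
wrist_force: [-2.0, 0.3, 1.7]
finger_gap: 0.093
```

```bash
python3 r.py; python3 - <<'E'
from h import *
for i in range(3):
    env.camera('top');s=env.read_state();print(s['ft_torque'].round(3),s['wrist_force'].round(2))
E
python3 r.py
```

```text
t 26.05 pos [ 0.5499 -0.0946  0.1098] yaw -32.35 ydn [-4.e-04 -1.e-04 -1.e+00] F [-2.05  0.33  1.66] T [-0.048  0.699  0.203] gap 8.77 q7 0.06
tool F [ 0.82 -1.65 -1.91] Ttool [-0.564 -0.203 -0.414]
turned 1.848 tau7 -0.15
[-0.029  0.672  0.249] [-1.79  0.13  1.12]
[0.023 0.719 0.214] [-1.78 -0.85  2.21]
[-0.042  0.784  0.273] [-2.61  0.25  1.98]
t 26.2 pos [ 0.55   -0.0947  0.1098] yaw -32.31 ydn [-4.e-04 -2.e-04 -1.e+00] F [-2.61  0.25  1.98] T [-0.042  0.784  0.273] gap 8.91 q7 0.06
tool F [ 1.19 -1.98 -2.34] Ttool [-0.64  -0.273 -0.455]
turned 1.847 tau7 -0.264
```

```bash
python3 - <<'E'
from h import *
v=[]
for i in range(8):
    env.camera('top');s=env.read_state();v.append(s['ft_torque'][2])
print(np.round(v,3),np.mean(v),s['time_s'])
E
python3 r.py
```

```text
[0.2   0.238 0.261 0.255 0.222 0.215 0.243 0.238] 0.2340039538724814 26.6
t 26.6 pos [ 0.55   -0.0946  0.1097] yaw -32.31 ydn [-3.e-04 -1.e-04 -1.e+00] F [-3.4  -0.12  2.39] T [0.039 0.916 0.238] gap 8.81 q7 0.06
tool F [ 1.92 -2.39 -2.82] Ttool [-0.795 -0.238 -0.456]
turned 1.847 tau7 -0.245
```

Emit:
move_arm(deltas=[{"fingers": 0.62, "dx": 0, "dy": 0, "dz": 0, "wx": 0, "wy": 0, "wz": 0}, {"fingers": 0.62, "dx": 0, "dy": 0, "dz": 0, "wx": 0, "wy": 0, "wz": 0}, {"fingers": 0.62, "dx": 0, "dy": 0, "dz": 0, "wx": 0, "wy": 0, "wz": 0}, {"fingers": 1, "dx": 0, "dy": 0, "dz": 0, "wx": 0, "wy": 0, "wz": 0}, {"fingers": 1, "dx": 0, "dy": 0, "dz": 0, "wx": 0, "wy": 0, "wz": 0}, {"fingers": 1, "dx": 0, "dy": 0, "dz": 0, "wx": 0, "wy": 0, "wz": 0}], squeeze=45)

```text
time_s: 27.35
position: [0.5499, -0.0947, 0.1098]
tool_rot: [0.341, -0.341, 0.619, -0.619]
wrist_force: [-0.3, -0.8, 1.0]
finger_gap: 0.087
```

```bash
python3 r.py
```

```text
t 27.35 pos [ 0.5499 -0.0947  0.1098] yaw -32.3 ydn [-5.e-04 -0.e+00 -1.e+00] F [-0.27 -0.76  1.03] T [-0.052  0.372  0.15 ] gap 8.17 q7 0.06
tool F [ 0.79 -1.03  0.18] Ttool [-0.286 -0.15  -0.243]
turned 1.847 tau7 -0.183
```

Emit:
move_arm(deltas=[{"fingers": 1, "dx": 0, "dy": 0, "dz": 0, "wx": 0, "wy": 0.004, "wz": 0}, {"fingers": 1, "dx": 0, "dy": 0, "dz": 0, "wx": 0, "wy": 0.008, "wz": 0}])

```text
time_s: 27.6
position: [0.5497, -0.0947, 0.1098]
tool_rot: [0.333, -0.333, 0.624, -0.624]
wrist_force: [-1.4, -0.1, 1.6]
finger_gap: 0.088
```

```bash
python3 r.py; python3 - <<'E'
from h import *
v=[]
for i in range(6):
    env.camera('top');s=env.read_state();v.append(s['ft_torque'][2])
print(np.round(v,3),np.mean(v),s['time_s'])
E
```

```text
t 27.6 pos [ 0.5497 -0.0947  0.1098] yaw -33.77 ydn [-9.e-04 -0.e+00 -1.e+00] F [-1.43 -0.14  1.59] T [-0.035  0.391  0.242] gap 8.26 q7 0.04
tool F [ 0.91 -1.59 -1.11] Ttool [-0.305 -0.242 -0.246]
turned 1.872 tau7 -0.174
[0.232 0.284 0.298 0.251 0.267 0.259] 0.26523920490477715 27.9
```

Emit:
move_arm(deltas=[{"fingers": 0.62, "dx": 0, "dy": 0, "dz": 0, "wx": 0, "wy": 0, "wz": 0}, {"fingers": 0.62, "dx": 0, "dy": 0, "dz": 0, "wx": 0, "wy": 0, "wz": 0}, {"fingers": 0.62, "dx": 0, "dy": -0.06, "dz": 0, "wx": 0, "wy": 0, "wz": 0}, {"fingers": 0.62, "dx": 0, "dy": -0.13, "dz": 0, "wx": 0, "wy": 0, "wz": 0}, {"fingers": 0.62, "dx": 0, "dy": -0.13, "dz": 0, "wx": 0, "wy": -0.08, "wz": 0}, {"fingers": 0.62, "dx": 0, "dy": -0.13, "dz": 0, "wx": 0, "wy": -0.176, "wz": 0}, {"fingers": 0.62, "dx": 0, "dy": -0.13, "dz": 0, "wx": 0, "wy": -0.176, "wz": 0}, {"fingers": 0.62, "dx": 0, "dy": -0.13, "dz": 0, "wx": 0, "wy": -0.176, "wz": 0}, {"fingers": 0.62, "dx": 0, "dy": -0.13, "dz": 0, "wx": 0, "wy": -0.176, "wz": 0}])

```text
time_s: 29.02
position: [0.55, -0.0949, 0.1493]
tool_rot: [-0.49, 0.49, -0.51, 0.51]
wrist_force: [-1.2, 0.8, -0.1]
finger_gap: 0.188
```

```bash
python3 r.py; python3 - <<'E'
from h import *
im,C=snap('wrist','w23.png')
cv2.imwrite('pics/zw23.png',cv2.resize(im[130:260,240:400],None,fx=5,fy=5,interpolation=cv2.INTER_NEAREST)[:600])
E
```

```text
t 29.02 pos [ 0.55   -0.0949  0.1493] yaw -2.24 ydn [-0.e+00 -3.e-04 -1.e+00] F [-1.19  0.81 -0.06] T [-0.069  0.067  0.003] gap 17.7 q7 0.43
tool F [-0.76  0.06 -1.22] Ttool [-0.065 -0.003 -0.071]
turned 1.322 tau7 -0.003
```

View pics/zw23.png

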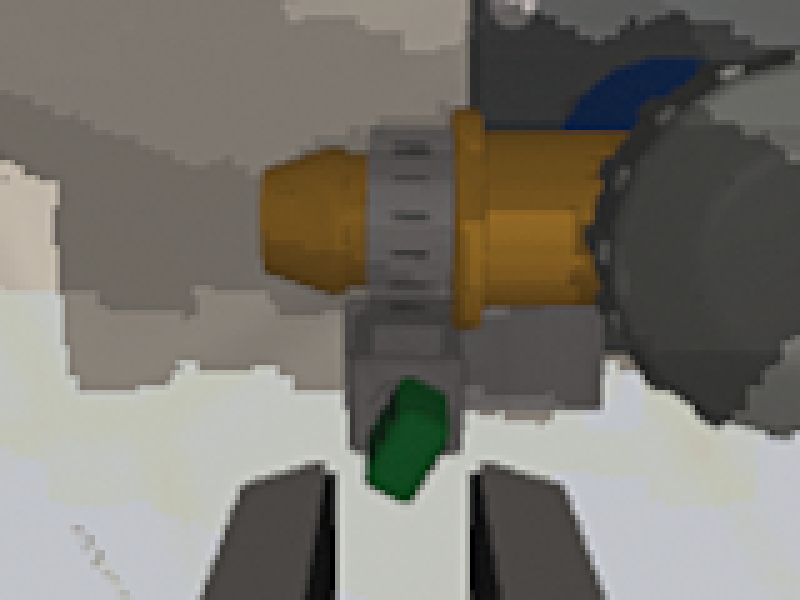

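The band sits square against the collar (edge at about (455,200) in the zoom). The housing is over the ledge and the key points up, free of the fingers. I'll retreat and check from outside.

Emit:
move_arm(deltas=[{"fingers": 0.62, "dx": 0, "dy": -0.15, "dz": 0, "wx": 0, "wy": 0, "wz": 0}, {"fingers": 0.62, "dx": 0, "dy": -0.3, "dz": 0, "wx": 0, "wy": 0, "wz": 0}, {"fingers": 0.62, "dx": 0.2, "dy": -0.35, "dz": 0, "wx": 0, "wy": 0, "wz": 0}, {"fingers": 0.62, "dx": 0.4, "dy": -0.35, "dz": 0, "wx": 0, "wy": 0, "wz": 0}, {"fingers": 0.62, "dx": 0.6, "dy": -0.35, "dz": 0, "wx": 0, "wy": 0, "wz": 0}, {"fingers": 0.62, "dx": 0.6, "dy": -0.35, "dz": 0, "wx": 0, "wy": 0, "wz": 0}, {"fingers": 0.62, "dx": 0.6, "dy": -0.35, "dz": 0, "wx": 0, "wy": 0, "wz": 0}])

```text
time_s: 29.95
position: [0.543, -0.2739, 0.2539]
tool_rot: [0.49, -0.49, 0.51, -0.509]
wrist_force: [-0.9, 0.5, -0.1]
finger_gap: 0.191
```

```bash
python3 - <<'E'
from h import *
im,C=snap('scene','s24.png');b,_=snap('top','t24.png')
a=cv2.resize(im[145:275,260:400],None,fx=2.8,fy=2.8,interpolation=2);b=cv2.resize(b[150:270,270:410],None,fx=2.8,fy=3.0333,interpolation=2)
h=min(len(a),len(b));cv2.imwrite('pics/z24.png',np.hstack([a[:h],b[:h]]));st()
E
```

```text
t 30.05 pos [ 0.5437 -0.2725  0.254 ] yaw -2.09 ydn [-6.e-04  1.e-03 -1.e+00] F [ 0.36  1.19 -0.2 ] T [-0.067  0.087 -0.01 ] gap 17.95 q7 0.66
```

View pics/z24.png

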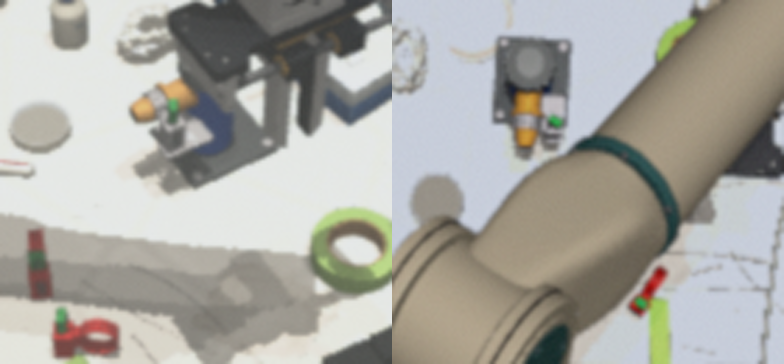

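The outside views show the clamp on the outlet at the collar, key up and housing over the ledge. The tape, petri dish and red look-alikes are where they were.

```bash
python3 -c "
from bench import env
print(env.finish_job())"
```

```text
the job is handed in; nothing more can be done
None
```

The clamp is on the outlet with the band against the stop collar, the key pointing up and the housing over the ledge. I tightened it to about snug, let go and handed the job in at about 30 s.

**What happened:** I slid the clamp on until the band touched the collar lightly (about 2.5 N). During the first tightening, the screw's drag turned the clamp about 5° off square. It also gave a false bite reading of about 0.27 N m. I let go, squared the clamp by gripping its housing, then took hold of the key again and tightened in small steps.

**Last checks:**
- **Position:** the last wrist view after letting go shows the band square (to about 1–2°) and touching the collar.
- **Surroundings:** in the outside views the tape, the petri dish and the two red look-alikes in view have not moved. I did not check the other bystanders in the last views; the arm hid part of the top view.
- **Tightness:** the key turned about 1.87 rad in all. The stopped wrist averaged 0.234 N m, then 0.265 N m after one more small step of about 0.025 rad. That is roughly 0.055 to 0.085 N m above the drag, at or just past the upper end of snug (0.08) and below overtight (0.12).

**Uncertain:** single torque readings scatter by about 0.02 to 0.03 N m, and a stopped wrist may read low. I did not pull on the clamp to test its grip.

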